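# Load the warming tray evenly and light the burner

## Task

Get supper warming: set the empty aluminium tray down centred on the hob's pan support with its long side parallel to the hob's front edge, then stand all the lidded pots in it, upright, side by side in one layer and spread evenly over its length, both ends carrying much the same, so that the light tray lies level and never tips or slides off centre. Only when every pot is in, light the gas: push the hob knob in, turn it a quarter turn anticlockwise to the large flame mark, keep it pushed in there for a good three seconds until the flame catches, then let it spring out and leave it on that mark. Leave the kettle on its trivet and the stacked mugs where they are.

Things in the scene. Friction and masses are not known exactly. Their poses are not given: they have to be found in the camera images.
- burner (a point): middle of the top of the pan support (55 mm above the counter) of a fixed one-burner steel gas hob. Frame: -x to the hob's front edge, y along that edge, z up. Plate 300 mm wide (y), 10 mm thick, x = -240 to +130 mm; control panel x = -235 to -145, 26 mm high. Two crossed bars with tips at x, y = +-55 mm bear only a 110 mm square: two pots at one end of the empty tray tip it.
- tray_mid (a point): light aluminium tray, 256 mm long (its x), 172 mm wide (y), 160 g, walls 26 mm high, walls and floor 4 mm thick. Point: over its middle, 24 mm above its underside (half-way up with its grip tabs). Inside 248 x 164 mm: six pots just fit, three columns of two, 78 mm apart along x, 76 mm along y. Starts empty on the counter; both ends are alike.
- tab1 (a point): red upright grip tab in the middle of one long side of the tray (y = +88 mm in the tray's frame): 64 mm long (x), 10 mm thick (y). Point: 37 mm above the tray's underside, the middle of the part that is free to pinch on both faces (26 to 48 mm above the underside). The tray can be carried level by one tab if gripped firmly.
- tab2 (a point): the same grip tab on the tray's other long side (y = -88 mm in the tray's frame).
- pot1_mid (a point): lidded enamel pot, rust-red, cream lid fixed on: round, 66 mm across, about 260 g, may be absent. Point: on its axis, 36 mm above its foot (half-way up), z up. Pot and lid reach 48 mm above the foot; on them stands the dark blue lid knob, an upright cylinder 22 mm across from 48 to 72 mm above the foot: grip it there.
- pot2_mid (a point): lidded enamel pot, rust-red, cream lid fixed on: round, 66 mm across, about 260 g, may be absent. Point: on its axis, 36 mm above its foot (half-way up), z up. Pot and lid reach 48 mm above the foot; on them stands the dark blue lid knob, an upright cylinder 22 mm across from 48 to 72 mm above the foot: grip it there.
- pot3_mid (a point): lidded enamel pot, rust-red, cream lid fixed on: round, 66 mm across, about 260 g, may be absent. Point: on its axis, 36 mm above its foot (half-way up), z up. Pot and lid reach 48 mm above the foot; on them stands the dark blue lid knob, an upright cylinder 22 mm across from 48 to 72 mm above the foot: grip it there.
- pot4_mid (a point): lidded enamel pot, rust-red, cream lid fixed on: round, 66 mm across, about 260 g, may be absent. Point: on its axis, 36 mm above its foot (half-way up), z up. Pot and lid reach 48 mm above the foot; on them stands the dark blue lid knob, an upright cylinder 22 mm across from 48 to 72 mm above the foot: grip it there.
- pot5_mid (a point): lidded enamel pot, rust-red, cream lid fixed on: round, 66 mm across, about 260 g, may be absent. Point: on its axis, 36 mm above its foot (half-way up), z up. Pot and lid reach 48 mm above the foot; on them stands the dark blue lid knob, an upright cylinder 22 mm across from 48 to 72 mm above the foot: grip it there.
- pot6_mid (a point): lidded enamel pot, rust-red, cream lid fixed on: round, 66 mm across, about 260 g, may be absent. Point: on its axis, 36 mm above its foot (half-way up), z up. Pot and lid reach 48 mm above the foot; on them stands the dark blue lid knob, an upright cylinder 22 mm across from 48 to 72 mm above the foot: grip it there.
- knob_grip (a point): black round fluted gas knob, upright cylinder 42 mm across and 34 mm high, vertical axis, 190 mm in front of the burner's middle, standing on the control panel, whose ring under it is 30 mm above the counter. Point: on the axis, 60 mm above the counter when out (knob from 38 to 72 mm). Frame: x along the white pointer line, z up. Grip it across from above, any way round.
- knob (a joint): gas knob's angle, rad, growing anticlockwise seen from above: 0 off (pointer to the burner), 1.57 large flame (big orange mark on the hob's +y side), 3.14 small flame, end 3.2. Turns lightly, stays where left. When out, an inner stop blocks it near 0.15 rad; pushed in at least 5 mm it passes, and is clear beyond 0.75. The stop also blocks the way back.
- knob_in (a joint): how far the gas knob is pushed in, m: 0 out, 0.007 fully in. A spring pushes it out: 4 N at the start, 7.5 N fully in.
- kettle: stainless steel kettle on a round black trivet, 150 mm across, 200 mm high with its handle, origin under its middle. Leave it alone.
- mugs: two cream enamel mugs stacked, 84 mm across, 152 mm high, origin under the middle. Leave them alone.
There are look-alikes about, which are no part of the job. What is shaped like the part that bears pot3_mid but brown or yellow is not meant.

How it is judged:
On the way, in this order (a step that is already met when the one before it is completed fails the run):
1. the tray stands level and centred on the pan support, long side parallel to the hob's front, let go (horizontal distance between tray_mid and burner below 0.02 m and z of tray_mid in the frame of burner between 0.018 and 0.03 m and angle between tray_mid's own z axis and vertical below 0.06 rad and angle between the x axis of tray_mid and the y axis of burner, either way round below 0.2 rad and contact force between the fingers and tray below 0.1 N), for 0.3 s.
2. every pot stands upright in the tray in one layer, with pots towards both ends, and the tray lies level and centred, let go (all of step 1 and x of pot1_mid in the frame of tray_mid between -0.1 and 0.1 m and y of pot1_mid in the frame of tray_mid between -0.06 and 0.06 m and z of pot1_mid in the frame of tray_mid between 0.008 and 0.024 m and angle between each of pot1_mid, pot2_mid, pot3_mid, pot4_mid, pot5_mid, pot6_mid's own z axis and vertical below 0.12 rad and x of pot2_mid in the frame of tray_mid between -0.1 and 0.1 m and y of pot2_mid in the frame of tray_mid between -0.06 and 0.06 m and z of pot2_mid in the frame of tray_mid between 0.008 and 0.024 m and x of pot3_mid in the frame of tray_mid between -0.1 and 0.1 m and y of pot3_mid in the frame of tray_mid between -0.06 and 0.06 m and z of pot3_mid in the frame of tray_mid between 0.008 and 0.024 m and x of pot4_mid in the frame of tray_mid between -0.1 and 0.1 m and y of pot4_mid in the frame of tray_mid between -0.06 and 0.06 m and z of pot4_mid in the frame of tray_mid between 0.008 and 0.024 m and x of pot5_mid in the frame of tray_mid between -0.1 and 0.1 m and y of pot5_mid in the frame of tray_mid between -0.06 and 0.06 m and z of pot5_mid in the frame of tray_mid between 0.008 and 0.024 m and x of pot6_mid in the frame of tray_mid between -0.1 and 0.1 m and y of pot6_mid in the frame of tray_mid between -0.06 and 0.06 m and z of pot6_mid in the frame of tray_mid between 0.008 and 0.024 m and x of any of pot1_mid, pot2_mid, pot3_mid, pot4_mid, pot5_mid, pot6_mid in the frame of tray_mid above 0.03 m and x of any of pot1_mid, pot2_mid, pot3_mid, pot4_mid, pot5_mid, pot6_mid in the frame of tray_mid below -0.03 m and contact force between the fingers and pot1 below 0.1 N and contact force between the fingers and pot2 below 0.1 N and contact force between the fingers and pot3 below 0.1 N and contact force between the fingers and pot4 below 0.1 N and contact force between the fingers and pot5 below 0.1 N and contact force between the fingers and pot6 below 0.1 N), for 0.3 s.
3. the gas knob is held pushed in at the large flame mark for 2.5 s (value of joint knob between 1.31 and 1.83 rad and value of joint knob_in above 0.004 m), for 2.5 s.
At the end, for the whole second after the job is handed in: Tray within 20 mm of the burner's middle, level (0.06 rad), square to the hob (0.2 rad); every pot upright on its floor, at least one more than 30 mm from its middle towards each end; all at rest; knob sprung out (under 1.5 mm in) within 0.26 rad of the large flame mark (horizontal distance between tray_mid and burner below 0.02 m and z of tray_mid in the frame of burner between 0.018 and 0.03 m and angle between tray_mid's own z axis and vertical below 0.06 rad and angle between the x axis of tray_mid and the y axis of burner, either way round below 0.2 rad and x of pot1_mid in the frame of tray_mid between -0.1 and 0.1 m and y of pot1_mid in the frame of tray_mid between -0.06 and 0.06 m and z of pot1_mid in the frame of tray_mid between 0.008 and 0.024 m and angle between each of pot1_mid, pot2_mid, pot3_mid, pot4_mid, pot5_mid, pot6_mid's own z axis and vertical below 0.12 rad and x of pot2_mid in the frame of tray_mid between -0.1 and 0.1 m and y of pot2_mid in the frame of tray_mid between -0.06 and 0.06 m and z of pot2_mid in the frame of tray_mid between 0.008 and 0.024 m and x of pot3_mid in the frame of tray_mid between -0.1 and 0.1 m and y of pot3_mid in the frame of tray_mid between -0.06 and 0.06 m and z of pot3_mid in the frame of tray_mid between 0.008 and 0.024 m and x of pot4_mid in the frame of tray_mid between -0.1 and 0.1 m and y of pot4_mid in the frame of tray_mid between -0.06 and 0.06 m and z of pot4_mid in the frame of tray_mid between 0.008 and 0.024 m and x of pot5_mid in the frame of tray_mid between -0.1 and 0.1 m and y of pot5_mid in the frame of tray_mid between -0.06 and 0.06 m and z of pot5_mid in the frame of tray_mid between 0.008 and 0.024 m and x of pot6_mid in the frame of tray_mid between -0.1 and 0.1 m and y of pot6_mid in the frame of tray_mid between -0.06 and 0.06 m and z of pot6_mid in the frame of tray_mid between 0.008 and 0.024 m and x of any of pot1_mid, pot2_mid, pot3_mid, pot4_mid, pot5_mid, pot6_mid in the frame of tray_mid above 0.03 m and x of any of pot1_mid, pot2_mid, pot3_mid, pot4_mid, pot5_mid, pot6_mid in the frame of tray_mid below -0.03 m and linear speed of each of tray, pot1, pot2, pot3, pot4, pot5, pot6 below 0.02 m/s and value of joint knob between 1.31 and 1.83 rad and value of joint knob_in below 0.0015 m); the robot touches nothing.
It fails at once if the tray tips by more than 0.35 rad (angle between tray_mid's own z axis and vertical above 0.35 rad).
It fails at once if the gas is turned on (beyond 0.6 rad) while a pot is not on the burner's tray (value of joint knob above 0.6 rad and horizontal distance between any of pot1_mid, pot2_mid, pot3_mid, pot4_mid, pot5_mid, pot6_mid and burner above 0.17 m).
It fails at once if the kettle or the mugs are shifted by more than 40 mm (distance of any of kettle, mugs from where it was at the start of the episode above 0.04 m).
Of pot1, pot2, pot3, pot4, pot5, pot6 only 4 to 6 are there at a start; the rules pass over those that are not, and their reading is None.
At some moment in a run one of pot1, pot2, pot3, pot4, pot5, pot6 may be knocked a few centimetres aside while the robot is not near it.
It also fails if it takes over 210 s, if anything falls off the work surface, if the arm or the gripper's body presses on something with over 40 N, if the wrist force passes 120 N, or if a joint passes its speed limit or range.

## Robot

A 7-joint arm with a two-finger parallel gripper is mounted at the origin on the work surface. World frame = base frame: x ahead of the robot, y to its left, z up, the work surface at z = 0. Lengths are in m, angles in rad, forces in N, time in s.
With the tool pointing down it reaches from about 0.4 to 0.875 m from the base axis. Payload 6.5 kg.
Tool frame: the origin (TCP) lies between the finger pads; the fingertips stand ahead of it and the grasp point (between the pads) lies 11 mm behind it (ctrl.tcp_to_tips is the z of the fingertips in the tool frame, in m); z points along the fingers, y is the line along which they close (so a half turn about z gives the same grasp; the last joint's range is limited). The gripper opens to 88 mm and grips with 3 to 60 N. Pads are 18 mm wide; open, the fingers measure 123 mm over their backs; the gripper's body (75 mm by 187 mm) begins 45 mm behind the grasp point.
Start: joints at [-1.345, 0.536, -0.004, 1.538, 0.003, 1.067, -0.071], TCP at [0.187, 0.623, 0.247] pointing down, gripper open.
Joint ranges: [-2.7, 2.7], [-0.37, 2.16], [-1.27, 1.26], [0.24, 2.4], [-1.31, 4.45], [0.19, 1.91], [-2.76, 2.76]. Speed limits (rad/s): [2.39, 2.39, 3.14, 3.14, 3.14, 3.14, 3.14].

## Interface

Orientations are given as a rotation vector (axis times angle).
In Python, from rig import monitor, capture, camera_model, ticket, nets, ctrl gives the robot as it stands. The module is installed in compiled form; this text tells all that it offers.
- The arm moves only by the tool play_rows, never from a script. Its argument "plan" is a list of rows, each a list of 7 numbers: the shift along the tool's x, y, z in m, then the turn, a rotation vector about the tool's x, y, z in rad, then the opening, from 0 (shut) to 1 (fully open). A call has 1 to 12 rows; each row shifts and turns the commanded pose from where the row before left it, along the tool's axes as they then stand; what a row does not reach is not made up. A row lasts 1/10 s, in which the tool goes at most 50 mm and 8.59 degrees, less where a joint would pass 70% of its speed; a pose out of reach is approached as far as the arm can. A call is refused whole if a number of a shift passes 0.05 or a number of a turn 0.15, either way. A call with a gripper value outside its range is refused whole. The fingers move at their own pace and stop on an object; "newtons" is the grip in N (left out, the last holds). Time passes only in rows, so rows that do not move let the fingers close. It gives the time, the measured TCP pose, the force, the opening and the grip force at its end, in the units of the state.
- monitor.state(): the state, without advancing time (a new reading comes with each control period).
- capture(name): name is "scene" or "side" or "wrist"; returns the picture (420x560x3 uint8, red, green, blue); there is no depth.
- camera_model(name): a dict with "fx", "fy", "cx", "cy" (pixels), "eye" and "attitude" of the camera in the world; the wrist camera has in their place "mount" (4x4, takes a point from camera to tool coordinates, whose origin is the TCP and whose axes are the flange's). Camera axes: x right, y down, z forward; pixel columns grow to the right and rows downward; lengths in m; the calibration is good to about 2 mm. A picture is of the moment at which its call begins: read the wrist's pose just before it. camera_model takes no time and is no camera call.
- ticket.close_job(): hands the job in; it is judged then, once.
Trained networks look in the newest picture that a camera, given by its name, has taken for a name from the list of things; names that differ only in an ending like _2 or _b are one class to them, and where a whole thing is asked for, a point or a joint stands for the part that bears it (a point fixed in the world has none). Each returns a list of dicts, best first, with "score" (0 to 1); they miss things now and then, are a little off and sometimes report something else, mostly with a low value. They report only what shows in the picture. A call takes as long as a camera call. They do not tell look-alikes from the thing itself.
- nets.look_for(camera, label): "box" ([centre column, centre row, width, height] in pixels, round what is visible of it).
The state is a dict: "t": time; "q": joint angles; "qd": joint speeds; "tau": joint torques, N m; "ee_pos": TCP position; "orientation": TCP orientation; "contact_force": force on the tool from outside, world axes, zero at the start; "moment": the same for the moment, N m; "finger_gap": finger opening in m; "grasp_force": force on a finger pad.
Only numpy, scipy, OpenCV 4.12 (cv2) and the standard library are available. Lean on these libraries where they do the work, as an engineer would, in place of code of your own. Each camera call takes 0.05 s, during which the arm holds its last target. There are 200 camera calls.

## Working session

There is one attempt and no reset: what is moved stays moved. The work goes in short steps, Python scripts to look and compute and a tool call to move; the robot and the scene stay as the last step left them, time stands still between calls to the robot, and variables do not carry over. Pictures are saved under pics/ and viewed, at most 15 in all, crops included, and the job is handed in when it is done.

Besides the shell and the picture viewer there is one more tool, called as name([rows], argument=value, ...), one row to a line, values as JSON. play_rows: Moves the arm, as the interface text tells. Its arguments: {"type":"object","properties":{"plan":{"type":"array","items":{"type":"array","items":{"type":"number"}}},"newtons":{"type":"number"}},"required":["plan"]}

```bash
mkdir -p pics; cat > h.py <<'E'
import numpy as np, cv2
from scipy.spatial.transform import Rotation as R
from rig import monitor, capture, camera_model, ticket, nets, ctrl
def cam(name):
    m=camera_model(name); K=np.array([[m["fx"],0,m["cx"]],[0,m["fy"],m["cy"]],[0,0,1.]])
    if name=="wrist":
        s=monitor.state(); T=np.eye(4); T[:3,:3]=R.from_rotvec(s["orientation"]).as_matrix(); T[:3,3]=s["ee_pos"]
        T=T@np.array(m["mount"]); return K,T[:3,:3],T[:3,3]
    A=np.array(m["attitude"]); 
    A=R.from_rotvec(A).as_matrix() if A.shape==(3,) else A
    return K,A,np.array(m["eye"])
def px2w(c,u,v,z):
    K,A,e=c; d=A@np.linalg.solve(K,[u,v,1.]); return e+d*(z-e[2])/d[2]
def w2px(c,p):
    K,A,e=c; q=K@(A.T@(np.asarray(p)-e)); return q[:2]/q[2]
def shot(name,fn=None):
    c=cam(name); im=capture(name)
    if fn: cv2.imwrite("pics/"+fn,im[:,:,::-1])
    return c,im
E
python3 - <<'E'
from h import *
print(camera_model("scene"),camera_model("wrist"),ctrl.tcp_to_tips)
print(monitor.state())
shot("scene","s0.png");
for l in ["tray_mid","tab1","pot1_mid","knob_grip","kettle","mugs"]:
    print(l,[(np.round(d["box"]).tolist(),round(d["score"],2)) for d in nets.look_for("scene",l)])
shot("side","d0.png")
for l in ["tray_mid","tab1","pot1_mid","knob_grip"]:
    print(l,[(np.round(d["box"]).tolist(),round(d["score"],2)) for d in nets.look_for("side",l)])
E
```

```text
{'fx': 425.2077835622334, 'fy': 425.2077835622334, 'cx': 285.1813658770696, 'cy': 210.572437401349, 'eye': array([1.25648821, 0.88807948, 0.97565139]), 'attitude': array([-0.78724782, -2.49022445,  1.17919518])} {'fx': 335.28008817627216, 'fy': 335.28008817627216, 'cx': 276.7609603955229, 'cy': 211.3274950315279, 'mount': array([[ 6.53995549e-04, -9.47078009e-01, -3.21002831e-01,
         8.42685485e-02],
       [ 9.99999748e-01,  5.30240448e-04,  4.72943856e-04,
         3.21331518e-03],
       [-2.77706041e-04, -3.21003059e-01,  9.47078116e-01,
        -1.37800957e-01],
       [ 0.00000000e+00,  0.00000000e+00,  0.00000000e+00,
         1.00000000e+00]])} 0.008
{'t': 0.0, 'q': array([-1.34523607,  0.53714663, -0.00446737,  1.53886057,  0.00259339,
        1.06730743, -0.07120377]), 'qd': array([-0.00095869,  0.00204895,  0.00099177, -0.00026311, -0.00049646,
       -0.00172167, -0.0011443 ]), 'tau': array([-3.06846032e-04, -5.70978177e+01,  9.90627967e-01, -2.51601863e+01,
       -5.62628056e-02,  1.80243311e-02,  1.52074763e-04]), 'ee_pos': array([0.18678906, 0.62195552, 0.24585635]), 'orientation': array([-4.56511671e-01, -3.10810023e+00,  2.68615860e-03]), 'contact_force': array([ 0.1829866 , -0.24880119,  0.40220822]), 'moment': array([0.05644784, 0.00090487, 0.00939321]), 'grasp_force': 0.0, 'finger_gap': 0.08816568549031634}
tray_mid [([397.0, 308.0, 104.0, 84.0], 0.85)]
tab1 [([398.0, 308.0, 112.0, 84.0], 0.55)]
pot1_mid [([378.0, 246.0, 21.0, 24.0], 0.56), ([347.0, 256.0, 22.0, 21.0], 0.4), ([302.0, 250.0, 17.0, 26.0], 0.17)]
knob_grip []
kettle [([227.0, 124.0, 40.0, 49.0], 0.55)]
mugs [([209.0, 153.0, 23.0, 44.0], 0.83)]
tray_mid [([238.0, 329.0, 104.0, 85.0], 0.9)]
tab1 [([237.0, 330.0, 103.0, 78.0], 0.97)]
pot1_mid [([297.0, 289.0, 21.0, 28.0], 0.6)]
knob_grip [([267.0, 276.0, 18.0, 20.0], 0.73), ([343.0, 209.0, 9.0, 13.0], 0.43)]
```

```bash
python3 - <<'E'
import cv2
for n,(a,b,c,d) in {"s0":(60,400,120,480),"d0":(130,400,120,480)}.items():
    im=cv2.imread(f"pics/{n}.png"); cr=im[a:b,c:d]; cv2.imwrite(f"pics/{n}z.png",cv2.resize(cr,None,fx=800/360 if 1 else 1,fy=600/340 if n=="s0" else 800/360,interpolation=3)[:600])
E
```

```text
(no output)
```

View pics/s0z.png

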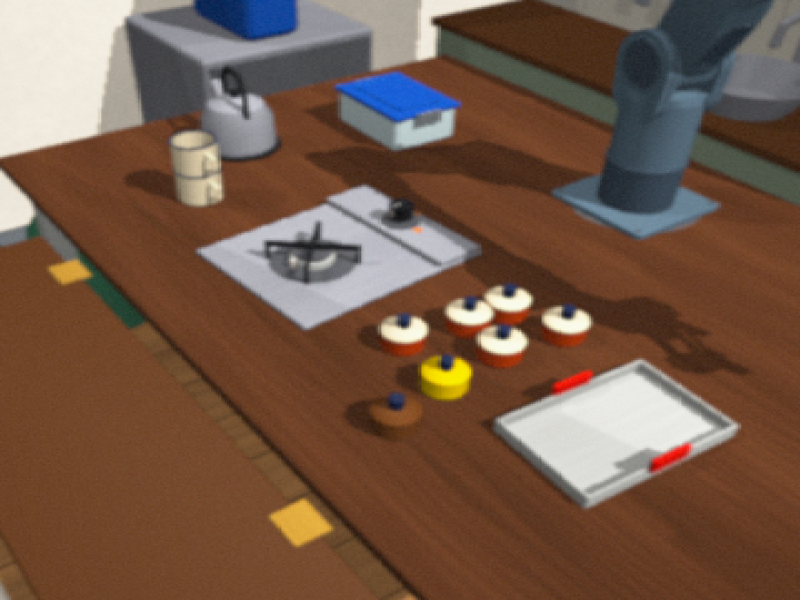

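View pics/d0z.png

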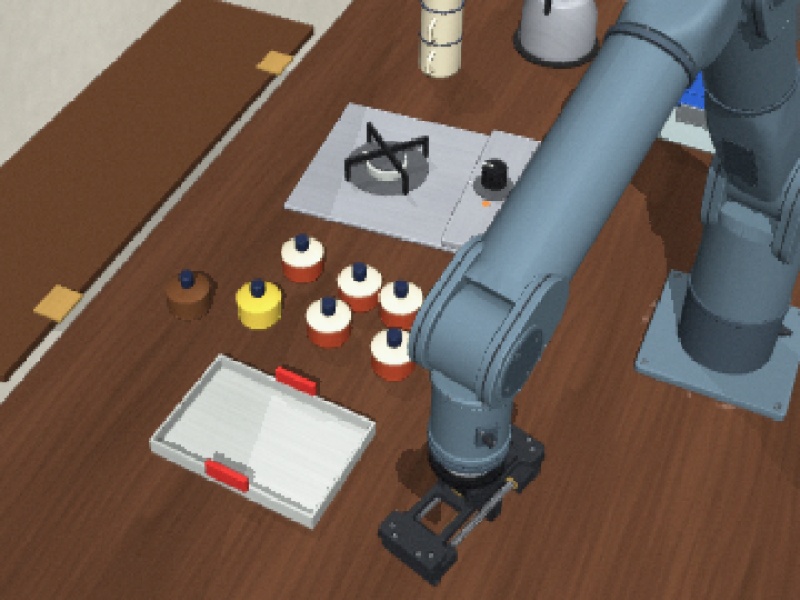

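The five cream-lidded red pots are at scene crop (403,332), (470,313), (508,300), (502,343) and (566,323). The yellow pot at (446,376) and the brown one at (396,410) are look-alikes. The tray with its red tabs is at (615,430), and the hob sits up and to the left of it. The side view agrees.

```bash
cat >> h.py <<'E'
def blobs(im,lo,hi,amin,roi=None):
    hsv=cv2.cvtColor(im,cv2.COLOR_RGB2HSV); m=cv2.inRange(hsv,np.array(lo),np.array(hi))
    n,_,st,ce=cv2.connectedComponentsWithStats(m)
    return [(ce[i].round(1).tolist(),int(st[i,4]),st[i,2:4].tolist()) for i in range(1,n) if st[i,4]>=amin]
E
python3 - <<'E'
from h import *
for n in ["scene","side"]:
    c,im=cam(n),cv2.imread("pics/%s0.png"%("s" if n=="scene" else "d"))[:,:,::-1].copy()
    for nm,lo,hi,z,a in [("blue",(108,90,15),(130,255,140),.060,8),("red",(0,225,150),(3,255,255),.037,20),("yel",(25,200,120),(32,255,255),.03,40),("orange",(8,170,190),(14,255,255),.03,3)]:
        for b in blobs(im,lo,hi,a): print(n,nm,b,px2w(c,*b[0],z)[:2].round(3))
# hob corners from scene crop (plate top z=.01) 
c=cam("scene")
for u,v in [(198,252),(307,328),(480,248),(366,186)]:
    print(px2w(c,120+u*.45,60+v*340/600,.01).round(3))
for u,v in [(316,246)]: print("cross",px2w(c,120+u*.45,60+v*340/600,.055).round(3))
c=cam("side")
for u,v in [(385,153),]: print("cross",px2w(c,120+u*.45,130+v*.45,.055).round(3))
print("knobtop",px2w(c,120+493*.45,130+163*.45,.072).round(3), px2w(cam("scene"),120+404*.45,60+202*340/600,.072).round(3))
E
```

```text
scene blue ([216.0, 1.7], 11, [4, 4]) [-0.573 -2.676]
scene blue ([218.9, 44.5], 1506, [50, 78]) [-0.054 -1.674]
scene blue ([225.5, 6.6], 10, [4, 4]) [-0.562 -2.491]
scene blue ([284.4, 119.4], 36, [27, 19]) [ 0.202 -0.573]
scene blue ([349.0, 223.4], 17, [4, 6]) [0.455 0.151]
scene blue ([331.2, 231.0], 18, [4, 6]) [0.528 0.147]
scene blue ([375.3, 235.6], 18, [4, 6]) [0.426 0.244]
scene blue ([301.2, 241.0], 18, [4, 6]) [0.636 0.129]
scene blue ([346.2, 247.3], 19, [4, 6]) [0.539 0.231]
scene blue ([320.3, 264.7], 21, [4, 7]) [0.652 0.243]
scene blue ([297.9, 287.0], 33, [5, 8]) [0.758 0.274]
scene red ([376.9, 275.8], 74, [17, 11]) [0.527 0.357]
scene red ([420.8, 319.1], 64, [15, 13]) [0.541 0.536]
scene yel ([320.2, 274.3], 343, [23, 23]) [0.657 0.252]
side blue ([495.6, 15.7], 19, [6, 7]) [ 0.201 -2.26 ]
side blue ([483.5, 17.7], 15, [5, 8]) [ 0.263 -2.195]
side blue ([502.5, 69.4], 220, [32, 86]) [ 0.054 -1.534]
side blue ([469.2, 61.3], 257, [16, 53]) [ 0.229 -1.554]
side blue ([255.5, 238.8], 34, [6, 7]) [0.637 0.132]
side blue ([281.4, 251.7], 38, [6, 8]) [0.53 0.15]
side blue ([203.5, 255.2], 40, [6, 8]) [0.758 0.275]
side blue ([235.6, 259.2], 39, [6, 8]) [0.652 0.246]
side blue ([300.0, 259.5], 36, [5, 8]) [0.458 0.156]
side blue ([267.4, 267.4], 43, [6, 8]) [0.54  0.234]
side blue ([296.9, 281.5], 38, [5, 8]) [0.428 0.248]
side orange ([338.0, 220.8], 4, [3, 2]) [ 0.422 -0.106]
[ 0.758 -0.268  0.01 ]
[0.732 0.026 0.01 ]
[ 0.363 -0.014  0.01 ]
[ 0.382 -0.316  0.01 ]
cross [ 0.617 -0.125  0.055]
cross [ 0.61  -0.123  0.055]
knobtop [ 0.43  -0.157  0.072] [ 0.421 -0.152  0.072]
```

play_rows([
  [0,0,0,0,0,-0.105,1],
  [0,0,0,0,0,-0.105,1],
  [-0.033,-0.0165,0,0,0,0,1],
  [-0.033,-0.0165,0,0,0,0,1],
  [-0.033,-0.0165,0,0,0,0,1],
  [-0.033,-0.0165,0,0,0,0,1],
  [-0.033,-0.0165,0,0,0,0,1],
  [-0.033,-0.0165,0,0,0,0,1],
  [-0.033,-0.0165,0,0,0,0,1],
  [-0.033,-0.0165,0,0,0,0,1],
  [-0.033,-0.0165,0,0,0,0,1],
  [-0.033,-0.0165,0,0,0,0,1],
], newtons=60)

```text
t: 1.8
ee_pos: [0.5036, 0.4303, 0.2469]
orientation: [0.128, 3.139, 0.0]
contact_force: [1.0, 0.7, 0.4]
finger_gap: 0.0881
grasp_force: 0.0
```

```bash
cat >> h.py <<'E'
def pose():
    s=monitor.state(); M=R.from_rotvec(s["orientation"]).as_matrix()
    return s,M,np.array(s["ee_pos"]),np.arctan2(-M[0,1],M[1,1])  # yaw of tool y from world +y
def go(x,y,z,yaw=None):
    """turn first, then shift in turned frame; yaw: angle of tool y from world y, ccw"""
    s,M,p,a=pose(); t=0
    if yaw is not None:
        t=-((yaw-a+np.pi/2)%np.pi-np.pi/2); M=M@R.from_rotvec([0,0,t]).as_matrix()
    print("turn",round(t,4),"shift",(M.T@(np.array([x,y,z])-p)).round(4),"at",p.round(4),"yaw",round(a,4),"tilt",np.degrees(np.arccos(-M[2,2])).round(2),"q7",s["q"][6].round(2),"t",round(s["t"],1))
E
python3 - <<'E'
from h import *
print(pose())
c,im=shot("wrist","w1.png")
for nm,lo,hi,z,a in [("blue",(108,90,15),(130,255,140),.060,20),("red",(0,225,150),(3,255,255),.048,20)]:
    for b in blobs(im,lo,hi,a): print(nm,b,px2w(c,*b[0],z)[:2].round(4))
E
```

```text
({'t': 1.8, 'q': array([-0.78894152,  0.55755009,  0.02085227,  1.50303096, -0.01257046,
        1.08086339,  0.72373336]), 'qd': array([ 0.49815575,  0.18803099,  0.07027607, -0.31129123, -0.0493794 ,
        0.12073818,  0.57666153]), 'tau': array([-2.60183327e+00, -5.99997640e+01,  1.58337682e+00, -2.39744407e+01,
        7.01610278e-02, -1.88420665e-03, -7.55905174e-01]), 'ee_pos': array([0.50361587, 0.43026261, 0.24686511]), 'orientation': array([1.28337552e-01, 3.13882128e+00, 3.81480027e-04]), 'contact_force': array([1.03541168, 0.74043006, 0.36527184]), 'moment': array([ 0.07952187, -0.06768707,  0.05269028]), 'grasp_force': 0.0, 'finger_gap': 0.08805916934327503}, array([[-9.96662046e-01,  8.16378620e-02,  1.58564943e-04],
       [ 8.16378981e-02,  9.96662028e-01,  2.36588877e-04],
       [-1.38721048e-04,  2.48744063e-04, -9.99999959e-01]]), array([0.50361587, 0.43026261, 0.24686511]), np.float64(-0.08172882012680287))
blue ([74.3, 126.7], 421, [30, 19]) [0.431  0.2483]
blue ([3.0, 165.7], 85, [9, 14]) [0.4617 0.1687]
blue ([11.1, 234.3], 378, [26, 21]) [0.5331 0.1524]
blue ([90.6, 237.7], 355, [26, 19]) [0.5436 0.2343]
blue ([168.5, 395.2], 316, [19, 23]) [0.7623 0.2763]
```

View pics/w1.png

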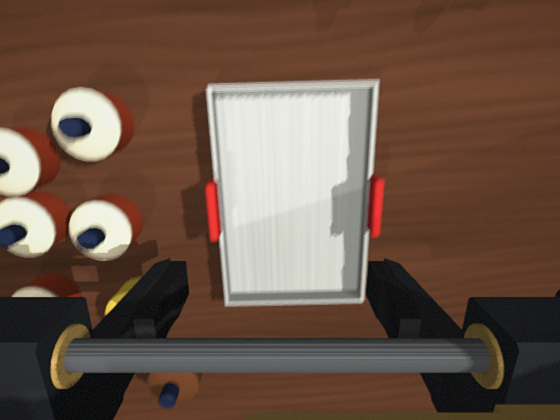

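The wrist view shows the whole tray, with rim corners (208,85), (379,82), (364,302) and (227,304), and red tabs at (212,211) and (377,206). The arm was still settling, so I'll re-measure at rest.

play_rows([
  [0,0,0,0,0,0,1],
  [0,0,0,0,0,0,1],
  [0,0,0,0,0,0,1],
])

```text
t: 2.15
ee_pos: [0.5009, 0.4325, 0.2467]
orientation: [-0.125, -3.138, -0.001]
contact_force: [-0.1, 0.1, -0.0]
finger_gap: 0.0879
grasp_force: 0.0
```

```bash
python3 - <<'E'
from h import *
c,im=shot("wrist","w2.png")
hsv=cv2.cvtColor(im,cv2.COLOR_RGB2HSV)
m=cv2.inRange(hsv,np.array((0,200,130)),np.array((4,255,255)))|cv2.inRange(hsv,np.array((176,200,130)),np.array((180,255,255)))
n,_,st,ce=cv2.connectedComponentsWithStats(m)
P=[]
for i in range(1,n):
    if st[i,4]>100: 
        print(ce[i],st[i]); P.append(px2w(c,*ce[i],.044))
P=[p for p in P if .3<p[0]<.7]; print(np.round(P,4))
d=P[1]-P[0]; a=np.arctan2(-d[0],d[1]); print("tab yaw",a, "len",np.hypot(*d[:2]))
A=min(P,key=lambda p:p[1]); g=(P[0]+P[1])/2
for u,v in [(208,85),(379,82),(364,302),(227,304)]: print(px2w(c,u,v,.026).round(4))
print(g); go(A[0],A[1],.10,(a+np.pi/2)%np.pi-np.pi/2)
# projected red tab check
E
```

```text
[374.60816327 212.15510204] [370 177  13  60 245]
[212.70219436 209.40752351] [205 180  15  61 319]
[[0.5419 0.5381 0.044 ]
 [0.5251 0.3654 0.044 ]]
tab yaw 3.0447518520206853 len 0.17360702344623755
[0.4002 0.3749 0.026 ]
[0.4109 0.5456 0.026 ]
[0.6659 0.5318 0.026 ]
[0.6553 0.3617 0.026 ]
[0.53351791 0.45175133 0.044     ]
turn 0.0176 shift [-0.0307 -0.0645  0.1467] at [0.5009 0.4325 0.2467] yaw -0.0793 tilt 0.05 q7 0.72 t 2.2
```

play_rows([
  [-0.008,-0.0172,0.04,0,0,-0.014,1],
  [-0.008,-0.0172,0.04,0,0,0,1],
  [-0.008,-0.0172,0.04,0,0,0,1],
  [-0.0075,-0.0172,0.03,0,0,0,1],
  [0,0,0,0,0,0,1],
  [0,0,0,0,0,0,1],
])

```text
t: 2.8
ee_pos: [0.5285, 0.3616, 0.0974]
orientation: [-0.105, -3.14, -0.001]
contact_force: [0.1, 0.9, 2.0]
finger_gap: 0.0881
grasp_force: 0.0
```

```bash
python3 - <<'E'
from h import *
c,im=shot("wrist","w3.png")
hsv=cv2.cvtColor(im,cv2.COLOR_RGB2HSV)
m=cv2.inRange(hsv,np.array((0,180,100)),np.array((5,255,255)))|cv2.inRange(hsv,np.array((176,180,100)),np.array((180,255,255)))
n,_,st,ce=cv2.connectedComponentsWithStats(m)
for i in range(1,n):
    if st[i,4]>80: print(ce[i],st[i],px2w(c,*ce[i],.044).round(4))
go(.527,.362,.037)
print("tcp px",w2px(c,[.527,.362,.04]))
E
```

```text
[274.01332445 234.24117255] [ 266  182   16  105 1501] [0.5248 0.3635 0.044 ]
[553.73010381 260.78892734] [543 218  17  67 578] [0.5548 0.5393 0.044 ]
turn 0 shift [ 0.002  -0.0011  0.0615] at [0.5289 0.3628 0.0985] yaw -0.0661 tilt 0.18 q7 0.84 t 2.9
tcp px [271.85350764 235.18118769]
```

View pics/w3.png

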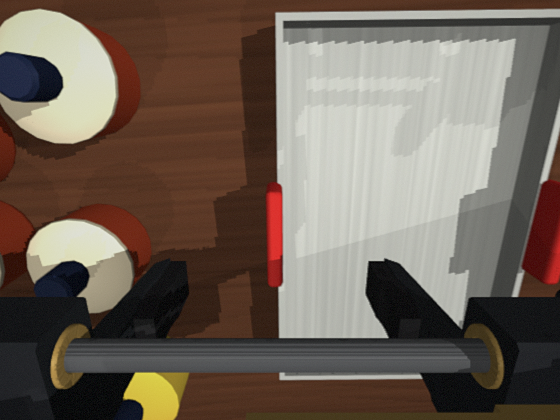

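The tab is at (274,234), vertical and centred between the open fingers, so I'll descend and grip it.

play_rows([
  [0.003,0,0.03,0,0,0,1],
  [0,0,0.0315,0,0,0,1],
  [0,0,0,0,0,0,1],
  [0,0,0,0,0,0,0],
  [0,0,0,0,0,0,0],
  [0,0,0,0,0,0,0],
  [0,0,0,0,0,0,0],
  [0,0,0,0,0,0,0],
  [0,0,0,0,0,0,0],
  [0,0,0,0,0,0,0],
  [0,0,0,0,0,0,0],
], newtons=60)

```text
t: 3.95
ee_pos: [0.5259, 0.3604, 0.0352]
orientation: [-0.107, -3.14, 0.0]
contact_force: [0.1, -0.6, -0.1]
finger_gap: 0.0263
grasp_force: 0.0
```

play_rows([
  [0,0,-0.01,0,0,0,0],
  [0,0,-0.02,0,0,0,0],
  [0,0,-0.03,0,0,0,0],
  [0,0,-0.03,0,0,0,0],
  [0,0,-0.03,0,0,0,0],
  [0,0,-0.03,0,0,0,0],
  [0,0,-0.02,0,0,0,0],
  [0,0,0,0,0,0,0],
  [0,0,0,0,0,0,0],
])

```text
t: 4.85
ee_pos: [0.5259, 0.3604, 0.2055]
orientation: [0.106, 3.139, 0.001]
contact_force: [0.1, 0.6, -0.6]
finger_gap: 0.0004
grasp_force: 0.0
```

```bash
python3 - <<'E'
from h import *
c,im=shot("wrist","w4.png"); shot("side","d4.png")
hsv=cv2.cvtColor(im,cv2.COLOR_RGB2HSV)
s,M,p,a=pose(); print(s["finger_gap"],s["grasp_force"])
# hob estimate: centre of cross etc later
go(.52,-.13,.25,-.066)
E
```

```text
0.00028641644084349653 0.0
turn -0.0017 shift [-0.027  -0.4893 -0.0453] at [0.5252 0.3599 0.2041] yaw -0.0677 tilt 0.12 q7 0.84 t 5.0
```

View pics/d4.png

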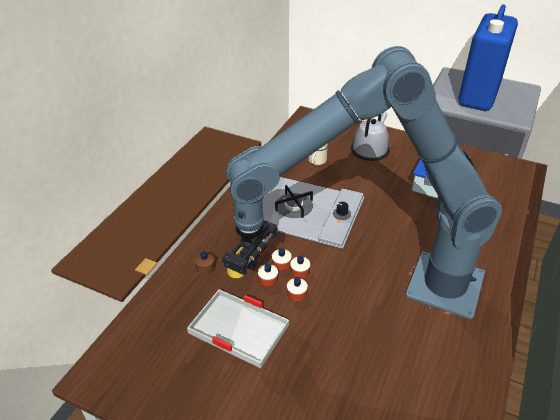

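The fingers hadn't closed when I lifted, so they came up empty and the tray hasn't moved. I'll try again and let them close fully.

play_rows([
  [0,0,0,0,0,0,0.7],
  [0,0,0,0,0,0,0.7],
  [0,0,0.02,0,0,0,0.7],
  [0,0,0.03,0,0,0,0.7],
  [0,0,0.03,0,0,0,0.7],
  [0,0,0.03,0,0,0,0.7],
  [0,0,0.03,0,0,0,0.7],
  [0,0.001,0.028,0,0,0,0.7],
  [0,0,0,0,0,0,0.7],
  [0,0,0,0,0,0,0],
  [0,0,0,0,0,0,0],
  [0,0,0,0,0,0,0],
], newtons=60)

```text
t: 6.15
ee_pos: [0.527, 0.3621, 0.039]
orientation: [0.107, 3.138, 0.003]
contact_force: [-0.6, -0.3, 0.2]
finger_gap: 0.0396
grasp_force: 0.0
```

play_rows([
  [0,0,0,0,0,0,0],
  [0,0,0,0,0,0,0],
  [0,0,0,0,0,0,0],
  [0,0,0,0,0,0,0],
  [0,0,0,0,0,0,0],
  [0,0,0,0,0,0,0],
  [0,0,0,0,0,0,0],
])

```text
t: 6.85
ee_pos: [0.526, 0.3613, 0.0374]
orientation: [0.106, 3.14, -0.0]
contact_force: [-0.9, -1.9, 4.5]
finger_gap: 0.0095
grasp_force: 60.0
```

play_rows([
  [0,0,-0.005,0,0,0,0],
  [0,0,-0.01,0,0,0,0],
  [0,0,-0.02,0,0,0,0],
  [0,0,-0.025,0,0,0,0],
  [0,0,-0.03,0,0,0,0],
  [0,0,-0.03,0,0,0,0],
  [0,0,-0.03,0,0,0,0],
  [0,0,-0.02,0,0,0,0],
  [0,0,-0.01,0,0,0,0],
  [0,0,0,0,0,0,0],
])

```text
t: 7.85
ee_pos: [0.5266, 0.3619, 0.2187]
orientation: [0.106, 3.138, 0.003]
contact_force: [-0.8, 1.1, -1.7]
finger_gap: 0.0096
grasp_force: 60.0
```

```bash
python3 - <<'E'
from h import *
a=cv2.imread("pics/d4.png")[165:255,245:375]; b=cv2.imread("pics/s0.png")[150:260,200:345]
a=cv2.resize(a,(780,540),interpolation=cv2.INTER_CUBIC); b=cv2.resize(b,(791,600),interpolation=cv2.INTER_CUBIC)
cv2.imwrite("pics/ha.png",a); cv2.imwrite("pics/hb.png",b)
s,M,p,y=pose(); print(s["finger_gap"],s["grasp_force"],p,y,s["moment"],s["contact_force"])
E
```

```text
0.00962386040961782 60.01155864447355 [0.52657358 0.36188362 0.21874854] -0.0678210685989082 [-0.09979504 -0.00481485  0.08169517] [-0.81905883  1.0630167  -1.70205507]
```

View pics/ha.png

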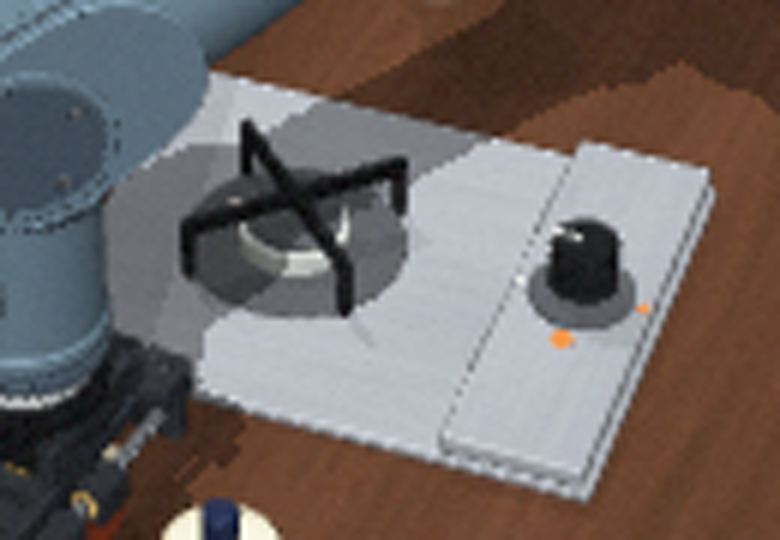

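View pics/hb.png

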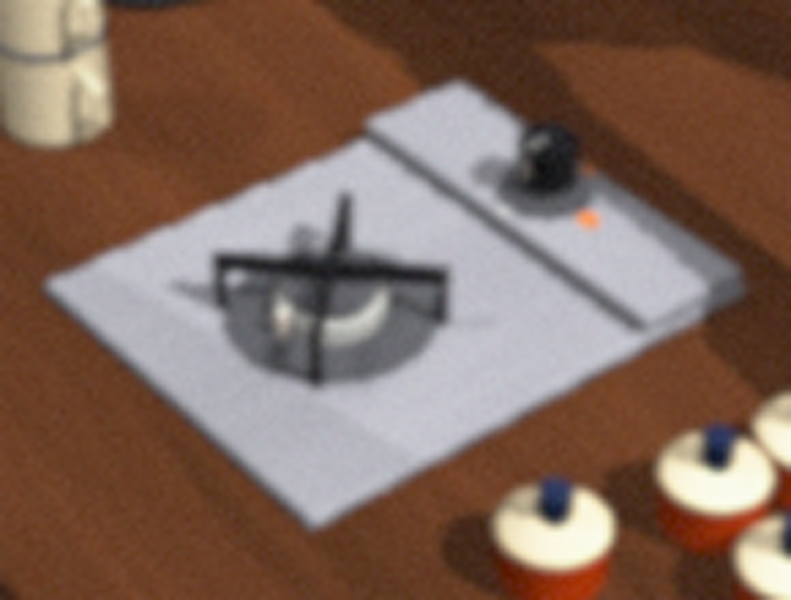

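```bash
cat > fit.py <<'E'
from h import *
from scipy.optimize import least_squares
S=[((585,477),(-.235,.15,.026)),((442,445),(-.145,.15,.026)),((580,145),(-.145,-.15,.026)),((710,170),(-.235,-.15,.026)),((247,127),(.055,-.055,.055)),((403,162),(-.055,-.055,.055)),((347,262),(-.055,.055,.055)),((187,222),(.055,.055,.055)),((583,228),(-.19,0,.072)),((298,192),(0,0,.055))]
C=[((45,285),(.13,-.15,.01)),((315,525),(.13,.15,.01)),((368,130),(-.145,-.15,.026)),((460,82),(-.235,-.15,.026)),((742,270),(-.235,.15,.026)),((219,260),(.055,-.055,.055)),((445,272),(-.055,.055,.055)),((345,197),(-.055,-.055,.055)),((550,140),(-.19,0,.072)),((330,268),(0,0,.055))]
obs=[(cam("side"),(245+u/6,165+v/6),q) for (u,v),q in S]+[(cam("scene"),(200+u*145/791,150+v*110/600),q) for (u,v),q in C]
def f(h):
    c,s=np.cos(h[2]),np.sin(h[2])
    return np.array([w2px(k,[h[0]+c*q[0]-s*q[1],h[1]+s*q[0]+c*q[1],q[2]])-o for k,o,q in obs]).ravel()
r=least_squares(f,[.61,-.124,.1],loss="soft_l1"); print(r.x.round(4)); print(f(r.x).reshape(-1,2).round(1).tolist())
E
python3 fit.py
```

```text
[ 0.6146 -0.1342  0.0813]
[[-0.6, -0.5], [-1.2, -1.5], [-0.8, -1.4], [-0.2, -0.4], [-1.2, -1.1], [-0.3, -0.7], [-0.4, 0.5], [-1.5, 0.3], [0.1, 1.9], [-1.2, -0.2], [0.5, -0.3], [0.5, -0.5], [-0.1, -1.8], [0.3, -0.7], [1.1, -0.5], [-0.4, -1.1], [1.5, -0.5], [0.8, -0.9], [0.5, -0.6], [0.9, -1.2]]
```

```bash
cat >> fit.py <<'E'
allobs=[(k,(o[0]-.42,o[1]-.42),q) for k,o,q in obs]
for nm,ob in [("both",allobs),("side",allobs[:10]),("scene",allobs[10:]),("tips",[o for o in allobs if o[2][2]==.055])]:
    obs=ob; r=least_squares(f,[.61,-.124,.1],loss="soft_l1"); print(nm,r.x.round(4),r.cost.round(2))
c=np.cos(.08);s=np.sin(.08)
go(.6135-.088*c,-.129-.088*s,.22,.08+np.pi/2)
E
python3 fit.py
```

```text
[ 0.6146 -0.1342  0.0813]
[[-0.6, -0.5], [-1.2, -1.5], [-0.8, -1.4], [-0.2, -0.4], [-1.2, -1.1], [-0.3, -0.7], [-0.4, 0.5], [-1.5, 0.3], [0.1, 1.9], [-1.2, -0.2], [0.5, -0.3], [0.5, -0.5], [-0.1, -1.8], [0.3, -0.7], [1.1, -0.5], [-0.4, -1.1], [1.5, -0.5], [0.8, -0.9], [0.5, -0.6], [0.9, -1.2]]
both [ 0.616  -0.136   0.0812] 8.98
side [ 0.6136 -0.135   0.0806] 4.39
scene [ 0.6186 -0.1347  0.0803] 2.09
tips [ 0.6158 -0.1365  0.084 ] 4.11
turn 1.423 shift [-0.4963 -0.0406 -0.0021] at [0.5266 0.3619 0.2187] yaw -0.0678 tilt 0.15 q7 0.84 t 7.8
```

The hob fit gives the burner at (0.6155, -0.1345) with yaw 0.081, and both cameras agree. I'll turn the tray, then carry it over.

play_rows([
  [0,0,0,0,0,0.07,0],
  [0,0,0,0,0,0.13,0],
  [0,0,0,0,0,0.14,0],
  [0,0,0,0,0,0.14,0],
  [0,0,0,0,0,0.14,0],
  [0,0,0,0,0,0.14,0],
  [0,0,0,0,0,0.14,0],
  [0,0,0,0,0,0.14,0],
  [0,0,0,0,0,0.14,0],
  [0,0,0,0,0,0.14,0],
  [0,0,0,0,0,0.1,0],
  [0,0,0,0,0,0.002,0],
])

```text
t: 9.05
ee_pos: [0.5251, 0.3611, 0.2155]
orientation: [-2.13, -2.309, 0.005]
contact_force: [0.7, 0.2, -0.8]
finger_gap: 0.0094
grasp_force: 60.0
```

play_rows([
  [-0.015,-0.001,0,0,0,0,0],
  [-0.03,-0.003,0,0,0,0,0],
  [-0.045,-0.004,0,0,0,0,0],
  [-0.05,-0.004,0,0,0,0,0],
  [-0.05,-0.004,0,0,0,0,0],
  [-0.05,-0.004,0,0,0,0,0],
  [-0.05,-0.004,0,0,0,0,0],
  [-0.05,-0.004,0,0,0,0,0],
  [-0.05,-0.004,0,0,0,0,0],
  [-0.045,-0.004,0,0,0,0,0],
  [-0.04,-0.003,0,0,0,0,0],
  [-0.025,-0.001,0,0,0,0,0],
])

```text
t: 10.25
ee_pos: [0.5247, -0.1441, 0.2172]
orientation: [2.132, 2.307, -0.002]
contact_force: [-0.3, 0.5, -1.9]
finger_gap: 0.0094
grasp_force: 60.0
```

play_rows([
  [0,0,0,0,0,0,0],
  [0,0,0,0,0,0,0],
  [0,0,0,0,0,0,0],
])

```text
t: 10.55
ee_pos: [0.5262, -0.1382, 0.2169]
orientation: [-2.126, -2.311, -0.0]
contact_force: [0.6, -0.2, -1.3]
finger_gap: 0.0098
grasp_force: 60.0
```

```bash
python3 - <<'E'
from h import *
go(.5278,-.1426,.0924,.081+np.pi/2); s=monitor.state(); print(s["finger_gap"],s["grasp_force"])
shot("side","d5.png")
E
```

```text
turn 0.0023 shift [-0.0047  0.0013  0.1245] at [ 0.5262 -0.1382  0.2169] yaw -1.4875 tilt 0.06 q7 0.48 t 10.6
0.009768166373026263 60.00981844961643
```

View pics/d5.png

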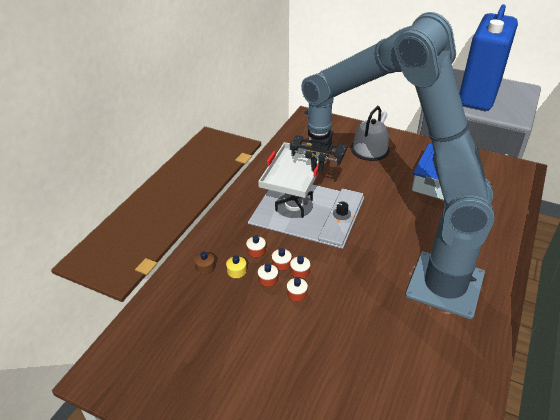

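The tray is level over the burner, so I'll lower it.

play_rows([
  [-0.005,0.0015,0.015,0,0,0,0],
  [0,0,0.025,0,0,0,0],
  [0,0,0.025,0,0,0,0],
  [0,0,0.025,0,0,0,0],
  [0,0,0.015,0,0,0,0],
  [0,0,0.008,0,0,0,0],
  [0,0,0.006,0,0,0,0],
  [0,0,0,0,0,0,0],
  [0,0,0,0,0,0,0],
])

```text
t: 11.5
ee_pos: [0.5291, -0.1442, 0.0989]
orientation: [2.129, 2.309, 0.001]
contact_force: [-0.8, 0.4, -0.5]
finger_gap: 0.0094
grasp_force: 60.0
```

```bash
python3 - <<'E'
from h import *
go(.5278,-.1426,.0924,.081+np.pi/2); s=monitor.state(); print(s["contact_force"],s["moment"])
E
```

```text
turn 0.0 shift [ 0.0017 -0.0012  0.0065] at [ 0.5291 -0.1442  0.0989] yaw -1.4898 tilt 0.08 q7 0.57 t 11.5
[-0.82874301  0.37663266 -0.52867131] [-0.0486699   0.1992409   0.04637689]
```

play_rows([
  [0,0,0.003,0,0,0,0],
  [0,0,0.002,0,0,0,0],
  [0,0,0.001,0,0,0,0],
  [0,0,0,0,0,0,0],
  [0,0,0,0,0,0,0],
])

```text
t: 12.0
ee_pos: [0.5286, -0.1441, 0.0924]
orientation: [2.129, 2.309, 0.0]
contact_force: [-1.3, 0.7, -0.1]
finger_gap: 0.01
grasp_force: 60.0
```

```bash
python3 - <<'E'
from h import *
go(.5278,-.1426,.0924,.081+np.pi/2); s=monitor.state(); print(s["contact_force"],s["moment"])
E
```

```text
turn 0.0 shift [ 0.0015 -0.0007  0.    ] at [ 0.5286 -0.1441  0.0924] yaw -1.4898 tilt 0.02 q7 0.58 t 12.0
[-1.34619767  0.71361128 -0.1430827 ] [-0.04145729  0.2180073   0.0316401 ]
```

play_rows([
  [0,0,0,0,0,0,0.3],
  [0,0,0,0,0,0,0.5],
  [0,0,0,0,0,0,0.5],
  [0,0,0,0,0,0,0.5],
  [0,0,0,0,0,0,0.5],
  [0,0,-0.01,0,0,0,0.5],
  [0,0,-0.03,0,0,0,0.5],
  [0,0,-0.04,0,0,0,0.5],
  [0,0,-0.04,0,0,0,0.5],
  [0,0,-0.03,0,0,0,0.5],
  [0,0,0,0,0,0,0.5],
  [0,0,0,0,0,0,0.5],
])

```text
t: 13.2
ee_pos: [0.5287, -0.144, 0.2431]
orientation: [2.129, 2.309, 0.002]
contact_force: [-0.1, 0.8, -0.2]
finger_gap: 0.0442
grasp_force: 0.0
```

```bash
python3 - <<'E'
from h import *
c,im=shot("wrist","w6.png"); print(pose()[2:])
hsv=cv2.cvtColor(im,cv2.COLOR_RGB2HSV)
m=cv2.inRange(hsv,np.array((0,180,100)),np.array((5,255,255)))|cv2.inRange(hsv,np.array((176,180,100)),np.array((180,255,255)))
n,_,st,ce=cv2.connectedComponentsWithStats(m)
for i in range(1,n):
    if st[i,4]>80: print(ce[i],st[i],px2w(c,*ce[i],.099).round(4))
c,im=shot("scene","s6.png")
for nm,lo,hi,z,a in [("blue",(108,90,15),(130,255,140),.060,8),("red",(0,225,150),(3,255,255),.092,20)]:
        for b in blobs(im,lo,hi,a): print(nm,b,px2w(c,*b[0],z)[:2].round(3))
E
```

```text
(array([ 0.52808884, -0.14382054,  0.24201006]), np.float64(-1.4896944721307794))
[276.10556348 196.68330956] [271 161  11  74 701] [ 0.5288 -0.1389  0.099 ]
[477.42268041 196.71363116] [466 160  24  75 873] [ 0.7046 -0.1247  0.099 ]
blue ([216.0, 1.7], 11, [4, 4]) [-0.573 -2.676]
blue ([225.7, 6.1], 11, [3, 6]) [-0.571 -2.504]
blue ([219.0, 44.4], 1513, [50, 77]) [-0.056 -1.675]
blue ([302.0, 119.0], 89, [19, 27]) [ 0.132 -0.53 ]
blue ([272.4, 108.7], 12, [4, 4]) [ 0.186 -0.696]
blue ([349.1, 223.7], 15, [4, 5]) [0.455 0.152]
blue ([331.2, 231.0], 18, [4, 6]) [0.528 0.147]
blue ([375.3, 235.7], 19, [4, 6]) [0.426 0.244]
blue ([301.2, 241.0], 18, [4, 6]) [0.636 0.129]
blue ([346.1, 247.3], 18, [4, 6]) [0.539 0.231]
blue ([320.3, 264.7], 21, [4, 7]) [0.652 0.243]
blue ([297.8, 286.9], 34, [6, 8]) [0.758 0.273]
```

View pics/w6.png

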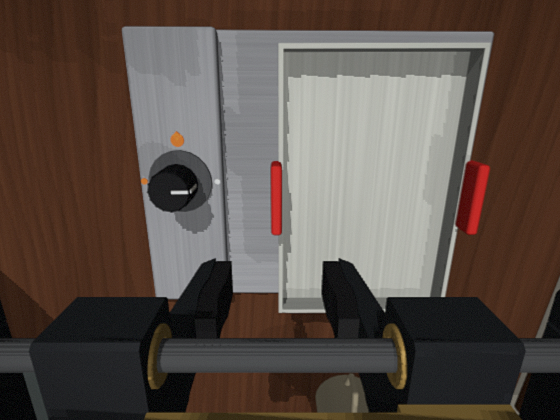

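The tray is on the support with tabs at (276,197) and (477,197). The knob is at (172,188), and the hob plate runs from row 30 to row 293. Next I'll check the centring.

```bash
python3 - <<'E'
from h import *
c=cam("wrist"); P=lambda u,v,z:px2w(c,u,v,z)[:2].round(4)
print("knob top",P(172,190,.072)); 
print("panel/pl corners",P(124,29,.026),P(214,28,.026),P(157,299,.026))
print("plate edges at col 250", P(250,31,.01),P(250,293,.01))
print("mark0 dot",P(217.5,182,.026),"big flame",P(178,139,.026))
b=np.array([.6155,-.1345]);r=R.from_euler("z",.081).as_matrix()[:2,:2]
print("pred: knob",b+r@[-.19,0],"plate corner",b+r@[-.235,.15],b+r@[-.145,.15],b+r@[-.235,-.15])
print("tray rim",P(281,46,.081),P(488,45,.081),P(445,313,.081),P(281,310,.081))
E
```

```text
knob top [ 0.4291 -0.1475]
panel/pl corners [ 0.3731 -0.0076] [4.574e-01 2.000e-04] [ 0.3946 -0.3005]
plate edges at col 250 [0.4898 0.003 ] [ 0.5065 -0.293 ]
mark0 dot [ 0.4644 -0.148 ] big flame [ 0.4225 -0.1056]
pred: knob [ 0.42612295 -0.14987318] plate corner [ 0.36913378 -0.004006  ] [0.45883869 0.00327603] [ 0.39340721 -0.30302239]
tray rim [ 0.5214 -0.0173] [ 0.6872 -0.003 ] [ 0.7139 -0.2549] [ 0.5428 -0.2654]
```

Centring is within about 2 mm. Now the first pot, P4, goes to the middle slot, starting with a hover above it.

play_rows([
  [0.03,0.015,0,0,0,0,0.5],
  [0.04,0.019,0,0,0,0,0.5],
  [0.04,0.02,0,0,0,0,0.5],
  [0.04,0.02,0,0,0,0,0.5],
  [0.04,0.02,-0.002,0,0,0,0.5],
  [0.04,0.02,0.03,0,0,0,0.5],
  [0.035,0.016,0.04,0,0,0,0.5],
  [0,0,0.03,0,0,0,0.5],
  [0,0,0,0,0,0,0.5],
  [0,0,0,0,0,0,0.5],
], newtons=30)

```text
t: 14.3
ee_pos: [0.6336, 0.1226, 0.1498]
orientation: [-2.131, -2.308, 0.004]
contact_force: [0.3, -0.0, 0.5]
finger_gap: 0.0438
grasp_force: 0.0
```

```bash
cat >> h.py <<'E'
def near(x,y,zf,fn=None,r=.06):
    "refine pot at x,y (foot height zf) by wrist; print shift to grasp it"
    c,im=shot("wrist",fn); best=None
    for b in blobs(im,(108,90,10),(130,255,150),60):
        q=px2w(c,*b[0],zf+.060)
        if np.hypot(q[0]-x,q[1]-y)<r: print(b,q[:2].round(4)); best=q if best is None else best
    if best is None: print("NOT SEEN"); best=[x,y]
    go(best[0],best[1],zf+.059)
E
python3 - <<'E'
from h import *
near(.6365,.1305,0,"w7.png")
c,im=shot("scene")
for b in blobs(im,(108,90,15),(130,255,140),8)[4:]: print(b,px2w(c,*b[0],.06)[:2].round(3))
E
```

```text
([283.3, 209.2], 778, [29, 33]) [0.6379 0.1343]
turn 0 shift [0.0117 0.0042 0.0922] at [0.6346 0.1224 0.1512] yaw -1.4918 tilt 0.06 q7 0.05 t 14.3
([349.1, 223.7], 15, [4, 5]) [0.455 0.152]
([331.2, 231.0], 18, [4, 6]) [0.528 0.147]
([375.3, 235.8], 18, [4, 5]) [0.426 0.244]
([301.1, 241.1], 17, [4, 6]) [0.637 0.129]
([346.2, 247.2], 19, [4, 6]) [0.538 0.231]
([320.3, 264.7], 21, [4, 7]) [0.652 0.243]
([297.7, 286.9], 33, [6, 7]) [0.758 0.273]
```

View pics/w7.png

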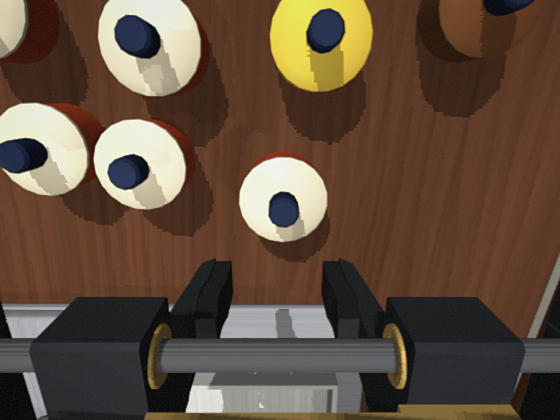

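Wrist view: the target pot's lid knob is at (283,209), between the fingers.

play_rows([
  [0.0095,0.004,0.03,0,0,0,0.5],
  [0,0,0.035,0,0,0,0.5],
  [0,0,0.025,0,0,0,0.5],
  [0,0,0.002,0,0,0,0.5],
  [0,0,0,0,0,0,0.5],
  [0,0,0,0,0,0,0.1],
  [0,0,0,0,0,0,0.1],
  [0,0,0,0,0,0,0.1],
  [0,0,0,0,0,0,0.1],
  [0,0,0,0,0,0,0.1],
  [0,0,0,0,0,0,0.1],
])

```text
t: 15.5
ee_pos: [0.6373, 0.1339, 0.0593]
orientation: [-2.129, -2.309, -0.0]
contact_force: [-2.5, -0.0, 7.3]
finger_gap: 0.0211
grasp_force: 30.0
```

play_rows([
  [0,0,-0.01,0,0,0,0.1],
  [0,0,-0.03,0,0,0,0.1],
  [0,0,-0.04,0,0,0,0.1],
  [0,0,-0.04,0,0,0,0.1],
  [0,0,-0.02,0,0,0,0.1],
  [0,0,0,0,0,0,0.1],
])

```text
t: 16.1
ee_pos: [0.6394, 0.134, 0.2021]
orientation: [2.127, 2.307, 0.009]
contact_force: [0.6, 0.4, -3.2]
finger_gap: 0.0209
grasp_force: 30.0
```

```bash
python3 - <<'E'
from h import *
near(.6365,.1305,.15,"w8.png"); go(.6165,-.1335,.118,-1.4897); print(monitor.state()["grasp_force"])
E
```

```text
([276.5, 292.9], 2286, [49, 59]) [0.6396 0.1386]
turn 0 shift [ 0.0045  0.002  -0.0095] at [0.6379 0.134  0.1995] yaw -1.4897 tilt 0.15 q7 0.02 t 16.1
turn -0.0 shift [-0.2649 -0.0432  0.0812] at [0.6379 0.134  0.1995] yaw -1.4897 tilt 0.15 q7 0.02 t 16.1
29.974053902551532
```

play_rows([
  [-0.02,-0.004,0,0,0,0,0.1],
  [-0.035,-0.006,0,0,0,0,0.1],
  [-0.04,-0.007,0,0,0,0,0.1],
  [-0.04,-0.007,0,0,0,0,0.1],
  [-0.04,-0.007,0,0,0,0,0.1],
  [-0.04,-0.006,0,0,0,0,0.1],
  [-0.03,-0.004,0,0,0,0,0.1],
  [-0.02,-0.002,0.01,0,0,0,0.1],
  [0,0,0.03,0,0,0,0.1],
  [0,0,0.025,0,0,0,0.1],
  [0,0,0,0,0,0,0.1],
  [0,0,0,0,0,0,0.1],
])

```text
t: 17.35
ee_pos: [0.615, -0.1335, 0.1322]
orientation: [-2.128, -2.308, 0.003]
contact_force: [-0.5, 0.7, -2.1]
finger_gap: 0.0208
grasp_force: 30.0
```

```bash
python3 - <<'E'
from h import *
go(.6165,-.1335,.118,-1.4897); print(monitor.state()["grasp_force"],monitor.state()["contact_force"])
E
```

```text
turn 0.0 shift [-0.0001  0.0015  0.0142] at [ 0.615  -0.1335  0.1322] yaw -1.4897 tilt 0.16 q7 0.48 t 17.4
29.976920457556844 [-0.45886866  0.66260391 -2.06807631]
```

play_rows([
  [0,0.001,0.008,0,0,0,0.1],
  [0,0,0.004,0,0,0,0.1],
  [0,0,0.002,0,0,0,0.1],
  [0,0,0,0,0,0,0.1],
  [0,0,0,0,0,0,0.35],
  [0,0,0,0,0,0,0.5],
  [0,0,0,0,0,0,0.5],
  [0,0,0,0,0,0,0.5],
  [0,0,-0.01,0,0,0,0.5],
  [0,0,-0.03,0,0,0,0.5],
  [0,0,-0.04,0,0,0,0.5],
  [0,0,-0.03,0,0,0,0.5],
])

```text
t: 18.55
ee_pos: [0.6175, -0.1341, 0.2324]
orientation: [2.129, 2.308, 0.002]
contact_force: [-0.1, -1.2, 0.0]
finger_gap: 0.0436
grasp_force: 0.0
```

play_rows([
  [0.03,-0.006,0,0,0,0,0.5],
  [0.04,-0.009,0,0,0,0,0.5],
  [0.045,-0.01,0,0,0,0,0.5],
  [0.045,-0.01,0,0,0,0,0.5],
  [0.045,-0.01,0,0,0,0,0.5],
  [0.045,-0.01,0.02,0,0,0,0.5],
  [0.04,-0.009,0.03,0,0,0,0.5],
  [0,0,0.02,0,0,0,0.5],
  [0,0,0,0,0,0,0.5],
  [0,0,0,0,0,0,0.5],
  [0,0,0,0,0,0,0.5],
])

```text
t: 19.65
ee_pos: [0.5314, 0.1482, 0.1615]
orientation: [2.131, 2.306, 0.003]
contact_force: [0.1, -0.5, 0.2]
finger_gap: 0.0438
grasp_force: 0.0
```

```bash
cat >> h.py <<'E'
def survey():
    for n in ["scene","side"]:
        c,im=shot(n,n+"_last.png"); out=[]
        for b in blobs(im,(108,90,15),(130,255,140),9):
            q=px2w(c,*b[0],.06); q2=px2w(c,*b[0],.119)
            if .3<q[0]<.9 and -.5<q[1]<.5: out.append((q[:2].round(3).tolist(),q2[:2].round(3).tolist()))
        print(n,out)
E
python3 - <<'E'
from h import *
near(.529,.1485,0,"w9.png",.04); survey()
E
```

```text
([274.0, 212.8], 705, [27, 32]) [0.5299 0.1528]
turn 0 shift [ 0.0046 -0.0013  0.1024] at [0.5313 0.1482 0.1614] yaw -1.4921 tilt 0.15 q7 -0.05 t 19.7
scene [([0.572, -0.209], [0.617, -0.138]), ([0.457, 0.153], [0.508, 0.2]), ([0.528, 0.147], [0.575, 0.194]), ([0.426, 0.245], [0.48, 0.286]), ([0.538, 0.23], [0.585, 0.273]), ([0.652, 0.243], [0.691, 0.284]), ([0.757, 0.273], [0.79, 0.313])]
side [([0.642, -0.204], [0.612, -0.137]), ([0.529, 0.151], [0.505, 0.202]), ([0.758, 0.275], [0.723, 0.321]), ([0.652, 0.246], [0.622, 0.293]), ([0.458, 0.156], [0.437, 0.208]), ([0.54, 0.234], [0.515, 0.282]), ([0.428, 0.248], [0.408, 0.295])]
```

The middle pot is placed at about (0.616, -0.136). Next, P2.

play_rows([
  [0.003,-0.0015,0.035,0,0,0,0.5],
  [0,0,0.035,0,0,0,0.5],
  [0,0,0.025,0,0,0,0.5],
  [0,0,0.007,0,0,0,0.5],
  [0,0,0,0,0,0,0.5],
  [0,0,0,0,0,0,0.1],
  [0,0,0,0,0,0,0.1],
  [0,0,0,0,0,0,0.1],
  [0,0,0,0,0,0,0.1],
  [0,0,0,0,0,0,0.1],
  [0,0,0,0,0,0,0.1],
])

```text
t: 20.9
ee_pos: [0.5291, 0.1524, 0.0585]
orientation: [2.129, 2.309, 0.003]
contact_force: [1.7, -0.2, 5.6]
finger_gap: 0.0216
grasp_force: 30.0
```

play_rows([
  [0,0,-0.01,0,0,0,0.1],
  [0,0,-0.03,0,0,0,0.1],
  [0,0,-0.04,0,0,0,0.1],
  [0,0,-0.04,0,0,0,0.1],
  [0,0,-0.03,0,0,0,0.1],
  [0,0,-0.01,0,0,0,0.1],
  [0,0,0,0,0,0,0.1],
  [0,0,0,0,0,0,0.1],
])

```text
t: 21.7
ee_pos: [0.5269, 0.152, 0.2163]
orientation: [-2.128, -2.309, 0.004]
contact_force: [-0.4, 0.2, -3.9]
finger_gap: 0.0209
grasp_force: 30.0
```

```bash
python3 - <<'E'
from h import *
go(.5723,-.0588,.118,-1.4897); print(monitor.state()["grasp_force"])
E
```

```text
turn 0.0002 shift [-0.2137  0.0285  0.0984] at [0.5269 0.152  0.2163] yaw -1.4895 tilt 0.17 q7 -0.09 t 21.7
29.997967528179288
```

play_rows([
  [-0.02,0.003,0,0,0,0,0.1],
  [-0.035,0.005,0,0,0,0,0.1],
  [-0.04,0.005,0,0,0,0,0.1],
  [-0.04,0.005,0,0,0,0,0.1],
  [-0.035,0.005,0,0,0,0,0.1],
  [-0.028,0.0035,0,0,0,0,0.1],
  [-0.0157,0.002,0.01,0,0,0,0.1],
  [0,0,0.03,0,0,0,0.1],
  [0,0,0.03,0,0,0,0.1],
  [0,0,0.014,0,0,0,0.1],
  [0,0,0,0,0,0,0.1],
  [0,0,0,0,0,0,0.1],
])

```text
t: 22.9
ee_pos: [0.5739, -0.0586, 0.1339]
orientation: [-2.129, -2.31, 0.001]
contact_force: [1.4, -0.6, -2.4]
finger_gap: 0.0211
grasp_force: 30.0
```

```bash
python3 - <<'E'
from h import *
go(.5723,-.0588,.118,-1.4897); print(monitor.state()["grasp_force"])
E
```

```text
turn -0.0 shift [-0.0001 -0.0016  0.0159] at [ 0.5739 -0.0586  0.1339] yaw -1.4897 tilt 0.04 q7 0.37 t 22.9
29.99809387139976
```

play_rows([
  [0,-0.0015,0.009,0,0,0,0.1],
  [0,0,0.005,0,0,0,0.1],
  [0,0,0.002,0,0,0,0.1],
  [0,0,0,0,0,0,0.1],
  [0,0,0,0,0,0,0.35],
  [0,0,0,0,0,0,0.5],
  [0,0,0,0,0,0,0.5],
  [0,0,0,0,0,0,0.5],
  [0,0,-0.01,0,0,0,0.5],
  [0,0,-0.03,0,0,0,0.5],
  [0,0,-0.04,0,0,0,0.5],
  [0,0,-0.03,0,0,0,0.5],
])

```text
t: 24.1
ee_pos: [0.5729, -0.059, 0.2307]
orientation: [2.129, 2.308, 0.002]
contact_force: [-0.7, -0.1, 0.0]
finger_gap: 0.044
grasp_force: 0.0
```

play_rows([
  [0.03,-0.014,0,0,0,0,0.5],
  [0.04,-0.017,0,0,0,0,0.5],
  [0.04,-0.017,0,0,0,0,0.5],
  [0.04,-0.017,0,0,0,0,0.5],
  [0.04,-0.017,0,0,0,0,0.5],
  [0.0315,-0.016,0.02,0,0,0,0.5],
  [0,0,0.03,0,0,0,0.5],
  [0,0,0.02,0,0,0,0.5],
  [0,0,0,0,0,0,0.5],
  [0,0,0,0,0,0,0.5],
  [0,0,0,0,0,0,0.5],
])

```text
t: 25.2
ee_pos: [0.4579, 0.1542, 0.1593]
orientation: [2.13, 2.308, 0.003]
contact_force: [0.1, 0.3, -0.4]
finger_gap: 0.0439
grasp_force: 0.0
```

```bash
python3 - <<'E'
from h import *
near(.457,.1545,0,"w10.png",.04); survey()
E
```

```text
([276.7, 215.0], 716, [28, 33]) [0.4585 0.1582]
turn 0 shift [0.0037 0.0007 0.1003] at [0.4578 0.1543 0.1593] yaw -1.4905 tilt 0.14 q7 -0.13 t 25.2
scene [([0.572, -0.208], [0.616, -0.138]), ([0.524, -0.13], [0.571, -0.065]), ([0.457, 0.153], [0.508, 0.2]), ([0.426, 0.244], [0.48, 0.286]), ([0.539, 0.231], [0.585, 0.273]), ([0.652, 0.243], [0.691, 0.284]), ([0.758, 0.273], [0.79, 0.313])]
side [([0.758, 0.275], [0.723, 0.321]), ([0.652, 0.246], [0.622, 0.293]), ([0.458, 0.156], [0.437, 0.208]), ([0.54, 0.234], [0.515, 0.282]), ([0.428, 0.248], [0.408, 0.295])]
```

play_rows([
  [0.002,0.0005,0.035,0,0,0,0.5],
  [0,0,0.035,0,0,0,0.5],
  [0,0,0.023,0,0,0,0.5],
  [0,0,0.007,0,0,0,0.5],
  [0,0,0,0,0,0,0.5],
  [0,0,0,0,0,0,0.1],
  [0,0,0,0,0,0,0.1],
  [0,0,0,0,0,0,0.1],
  [0,0,0,0,0,0,0.1],
  [0,0,0,0,0,0,0.1],
  [0,0,0,0,0,0,0.1],
])

```text
t: 26.45
ee_pos: [0.4579, 0.1566, 0.0586]
orientation: [2.129, 2.309, 0.002]
contact_force: [0.1, -0.8, 5.8]
finger_gap: 0.021
grasp_force: 30.0
```

play_rows([
  [0,0,-0.01,0,0,0,0.1],
  [0,0,-0.03,0,0,0,0.1],
  [0,0,-0.04,0,0,0,0.1],
  [0,0,-0.04,0,0,0,0.1],
  [0,0,-0.04,0,0,0,0.1],
  [0,0,-0.03,0,0,0,0.1],
  [0,0,-0.01,0,0,0,0.1],
  [0,0,0,0,0,0,0.1],
])

```text
t: 27.25
ee_pos: [0.4573, 0.1565, 0.2586]
orientation: [2.129, 2.31, 0.003]
contact_force: [-0.2, 0.9, -2.7]
finger_gap: 0.0213
grasp_force: 30.0
```

```bash
python3 - <<'E'
from h import *
go(.6607,-.2082,.118,-1.4897); print(monitor.state()["grasp_force"])
E
```

```text
turn 0.0001 shift [-0.3801  0.173   0.1405] at [0.4573 0.1565 0.2586] yaw -1.4896 tilt 0.11 q7 -0.21 t 27.2
30.000047832727432
```

play_rows([
  [-0.02,0.009,0,0,0,0,0.1],
  [-0.035,0.016,0,0,0,0,0.1],
  [-0.04,0.018,0,0,0,0,0.1],
  [-0.04,0.018,0,0,0,0,0.1],
  [-0.04,0.018,0,0,0,0,0.1],
  [-0.04,0.018,0,0,0,0,0.1],
  [-0.04,0.018,0,0,0,0,0.1],
  [-0.04,0.018,0,0,0,0,0.1],
  [-0.035,0.017,0,0,0,0,0.1],
  [-0.03,0.014,0,0,0,0,0.1],
  [-0.02,0.009,0,0,0,0,0.1],
])

```text
t: 28.35
ee_pos: [0.6594, -0.2112, 0.2542]
orientation: [-2.13, -2.305, 0.005]
contact_force: [-0.3, 0.6, -2.8]
finger_gap: 0.0211
grasp_force: 30.0
```

play_rows([
  [0,0,0.02,0,0,0,0.1],
  [0,0,0.03,0,0,0,0.1],
  [0,0,0.03,0,0,0,0.1],
  [0,0,0.03,0,0,0,0.1],
  [0,0,0.015,0,0,0,0.1],
  [0,0,0,0,0,0,0.1],
  [0,0,0,0,0,0,0.1],
])

```text
t: 29.05
ee_pos: [0.6603, -0.2088, 0.1329]
orientation: [-2.13, -2.309, 0.001]
contact_force: [0.4, -0.5, -1.7]
finger_gap: 0.0214
grasp_force: 30.0
```

```bash
python3 - <<'E'
from h import *
go(.6607,-.2082,.1176,-1.4897); print(monitor.state()["grasp_force"])
E
```

```text
turn -0.0003 shift [0.0005 0.0004 0.0153] at [ 0.6603 -0.2088  0.1329] yaw -1.49 tilt 0.02 q7 0.61 t 29.1
29.999976698309183
```

play_rows([
  [0,0,0.009,0,0,0,0.1],
  [0,0,0.005,0,0,0,0.1],
  [0,0,0.001,0,0,0,0.1],
  [0,0,0,0,0,0,0.1],
  [0,0,0,0,0,0,0.35],
  [0,0,0,0,0,0,0.5],
  [0,0,0,0,0,0,0.5],
  [0,0,0,0,0,0,0.5],
  [0,0,-0.01,0,0,0,0.5],
  [0,0,-0.03,0,0,0,0.5],
  [0,0,-0.04,0,0,0,0.5],
  [0,0,-0.04,0,0,0,0.5],
])

```text
t: 30.25
ee_pos: [0.6601, -0.2086, 0.2398]
orientation: [-2.13, -2.309, 0.0]
contact_force: [0.4, -1.3, 0.1]
finger_gap: 0.0441
grasp_force: 0.0
```

play_rows([
  [0.03,-0.006,0,0,0,0,0.5],
  [0.04,-0.008,0,0,0,0,0.5],
  [0.045,-0.009,0,0,0,0,0.5],
  [0.045,-0.009,0,0,0,0,0.5],
  [0.045,-0.009,0,0,0,0,0.5],
  [0.045,-0.009,0,0,0,0,0.5],
  [0.045,-0.009,0,0,0,0,0.5],
  [0.045,-0.008,0,0,0,0,0.5],
  [0.045,-0.008,0.02,0,0,0,0.5],
  [0.04,-0.007,0.03,0,0,0,0.5],
  [0.024,-0.003,0.03,0,0,0,0.5],
  [0,0,0,0,0,0,0.5],
])

```text
t: 31.45
ee_pos: [0.5355, 0.2361, 0.1551]
orientation: [-2.119, -2.314, 0.007]
contact_force: [-1.1, 0.0, 0.3]
finger_gap: 0.0439
grasp_force: 0.0
```

play_rows([
  [0,0,0,0,0,0,0.5],
  [0,0,0,0,0,0,0.5],
])

```text
t: 31.65
ee_pos: [0.5409, 0.2302, 0.1598]
orientation: [2.131, 2.306, 0.003]
contact_force: [-0.0, -0.2, 0.4]
finger_gap: 0.0442
grasp_force: 0.0
```

```bash
python3 - <<'E'
from h import *
near(.5395,.2325,0,"w11.png",.04); survey()
E
```

```text
([275.6, 212.1], 710, [28, 33]) [0.5406 0.2361]
turn 0 shift [ 5.900e-03 -1.000e-04  1.009e-01] at [0.541  0.2302 0.1599] yaw -1.4925 tilt 0.15 q7 -0.14 t 31.7
scene [([0.618, -0.291], [0.659, -0.215]), ([0.572, -0.21], [0.617, -0.139]), ([0.524, -0.132], [0.571, -0.066]), ([0.426, 0.245], [0.48, 0.286]), ([0.538, 0.231], [0.585, 0.273]), ([0.652, 0.243], [0.691, 0.284]), ([0.757, 0.273], [0.789, 0.313])]
side [([0.694, -0.281], [0.662, -0.21]), ([0.648, -0.203], [0.618, -0.135]), ([0.602, -0.126], [0.574, -0.062]), ([0.758, 0.275], [0.723, 0.321]), ([0.652, 0.246], [0.622, 0.293]), ([0.54, 0.234], [0.515, 0.282]), ([0.428, 0.248], [0.408, 0.295])]
```

Three pots are placed as planned. Next is P5, which goes to (0.6481, -0.0527).

play_rows([
  [0.0045,-0.0005,0.035,0,0,0,0.5],
  [0,0,0.035,0,0,0,0.5],
  [0,0,0.023,0,0,0,0.5],
  [0,0,0.0075,0,0,0,0.5],
  [0,0,0,0,0,0,0.5],
  [0,0,0,0,0,0,0.1],
  [0,0,0,0,0,0,0.1],
  [0,0,0,0,0,0,0.1],
  [0,0,0,0,0,0,0.1],
  [0,0,0,0,0,0,0.1],
  [0,0,0,0,0,0,0.1],
])

```text
t: 32.9
ee_pos: [0.5395, 0.2364, 0.0584]
orientation: [2.129, 2.309, 0.003]
contact_force: [1.9, -0.0, 3.5]
finger_gap: 0.0209
grasp_force: 30.0
```

play_rows([
  [0,0,-0.01,0,0,0,0.1],
  [0,0,-0.03,0,0,0,0.1],
  [0,0,-0.04,0,0,0,0.1],
  [0,0,-0.04,0,0,0,0.1],
  [0,0,-0.04,0,0,0,0.1],
  [0,0,-0.03,0,0,0,0.1],
  [0,0,-0.01,0,0,0,0.1],
  [0,0,0,0,0,0,0.1],
])

```text
t: 33.7
ee_pos: [0.5383, 0.2364, 0.2583]
orientation: [-2.129, -2.31, -0.002]
contact_force: [-0.5, 0.9, -3.0]
finger_gap: 0.0213
grasp_force: 30.0
```

```bash
python3 - <<'E'
from h import *
go(.6481,-.0527,.118,-1.4897); print(monitor.state()["grasp_force"])
E
```

```text
turn 0.0002 shift [-0.2972  0.0859  0.1401] at [0.5383 0.2364 0.2583] yaw -1.4895 tilt 0.06 q7 -0.2 t 33.7
29.995228433981538
```

play_rows([
  [-0.02,0.006,0,0,0,0,0.1],
  [-0.035,0.01,0,0,0,0,0.1],
  [-0.04,0.012,0,0,0,0,0.1],
  [-0.04,0.012,0,0,0,0,0.1],
  [-0.04,0.012,0,0,0,0,0.1],
  [-0.04,0.011,0,0,0,0,0.1],
  [-0.035,0.01,0,0,0,0,0.1],
  [-0.03,0.008,0,0,0,0,0.1],
  [-0.017,0.005,0,0,0,0,0.1],
])

```text
t: 34.6
ee_pos: [0.6469, -0.0564, 0.2547]
orientation: [-2.132, -2.304, 0.007]
contact_force: [0.2, -0.8, -3.5]
finger_gap: 0.0212
grasp_force: 30.0
```

play_rows([
  [0,0,0.02,0,0,0,0.1],
  [0,0,0.03,0,0,0,0.1],
  [0,0,0.03,0,0,0,0.1],
  [0,0,0.03,0,0,0,0.1],
  [0,0,0.015,0,0,0,0.1],
  [0,0,0,0,0,0,0.1],
  [0,0,0,0,0,0,0.1],
])

```text
t: 35.3
ee_pos: [0.6483, -0.0531, 0.1327]
orientation: [-2.13, -2.309, 0.001]
contact_force: [0.8, -1.0, -1.6]
finger_gap: 0.0211
grasp_force: 30.0
```

```bash
python3 - <<'E'
from h import *
go(.6481,-.0527,.1175,-1.4897); print(monitor.state()["grasp_force"])
E
```

```text
turn -0.0003 shift [ 0.0004 -0.0001  0.0152] at [ 0.6483 -0.0531  0.1327] yaw -1.49 tilt 0.03 q7 0.39 t 35.3
29.995631128549576
```

play_rows([
  [0,0,0.009,0,0,0,0.1],
  [0,0,0.005,0,0,0,0.1],
  [0,0,0.001,0,0,0,0.1],
  [0,0,0,0,0,0,0.1],
  [0,0,0,0,0,0,0.35],
  [0,0,0,0,0,0,0.5],
  [0,0,0,0,0,0,0.5],
  [0,0,0,0,0,0,0.5],
  [0,0,-0.01,0,0,0,0.5],
  [0,0,-0.03,0,0,0,0.5],
  [0,0,-0.04,0,0,0,0.5],
  [0,0,-0.04,0,0,0,0.5],
])

```text
t: 36.5
ee_pos: [0.648, -0.053, 0.2396]
orientation: [-2.13, -2.309, 0.001]
contact_force: [0.9, -0.0, -0.4]
finger_gap: 0.0438
grasp_force: 0.0
```

play_rows([
  [0.025,-0.016,0,0,0,0,0.5],
  [0.035,-0.022,0,0,0,0,0.5],
  [0.035,-0.022,0,0,0,0,0.5],
  [0.035,-0.022,0,0,0,0,0.5],
  [0.035,-0.022,0,0,0,0,0.5],
  [0.035,-0.022,0,0,0,0,0.5],
  [0.035,-0.022,0,0,0,0,0.5],
  [0.035,-0.02,0,0,0,0,0.5],
  [0.03,-0.018,0.02,0,0,0,0.5],
  [0.017,-0.01,0.03,0,0,0,0.5],
  [0,0,0.03,0,0,0,0.5],
  [0,0,0,0,0,0,0.5],
])

```text
t: 37.7
ee_pos: [0.425, 0.2466, 0.1556]
orientation: [-2.127, -2.31, 0.008]
contact_force: [-0.7, -0.8, 0.6]
finger_gap: 0.0442
grasp_force: 0.0
```

play_rows([
  [0,0,0,0,0,0,0.5],
  [0,0,0,0,0,0,0.5],
])

```text
t: 37.9
ee_pos: [0.4287, 0.2472, 0.1594]
orientation: [2.131, 2.307, 0.004]
contact_force: [-0.0, -0.3, 0.6]
finger_gap: 0.0443
grasp_force: 0.0
```

```bash
python3 - <<'E'
from h import *
near(.428,.247,0,"w12.png",.05); survey()
E
```

```text
([275.3, 216.0], 714, [28, 33]) [0.4284 0.2502]
turn 0 shift [ 0.0028 -0.0003  0.1004] at [0.4286 0.2473 0.1594] yaw -1.4912 tilt 0.17 q7 -0.29 t 38.0
scene [([0.619, -0.289], [0.66, -0.214]), ([0.57, -0.239], [0.614, -0.166]), ([0.524, -0.131], [0.571, -0.065]), ([0.606, -0.125], [0.648, -0.059]), ([0.426, 0.244], [0.479, 0.286]), ([0.651, 0.242], [0.69, 0.284]), ([0.758, 0.274], [0.79, 0.313])]
side [([0.681, -0.118], [0.649, -0.055]), ([0.759, 0.276], [0.723, 0.322]), ([0.652, 0.246], [0.622, 0.293]), ([0.428, 0.248], [0.408, 0.295])]
```

The middle pot has been knocked from about (0.617,-0.138) to (0.614,-0.165) and blocks the last slot. I'll put it back before placing the last pot.

play_rows([
  [0,0,-0.045,0,0,0,0.5],
  [-0.02,0.007,-0.045,0,0,0,0.5],
  [-0.04,0.0145,0,0,0,0,0.5],
  [-0.045,0.016,0,0,0,0,0.5],
  [-0.045,0.016,0,0,0,0,0.5],
  [-0.045,0.016,0,0,0,0,0.5],
  [-0.045,0.016,0,0,0,0,0.5],
  [-0.045,0.016,0,0,0,0,0.5],
  [-0.045,0.016,0,0,0,0,0.5],
  [-0.045,0.016,0,0,0,0,0.5],
  [-0.035,0.013,0,0,0,0,0.5],
  [-0.01,0.004,0,0,0,0,0.5],
])

```text
t: 39.25
ee_pos: [0.6117, -0.1648, 0.2487]
orientation: [2.134, 2.301, -0.002]
contact_force: [-0.2, -0.9, 1.2]
finger_gap: 0.044
grasp_force: 0.0
```

play_rows([
  [0,0,0.02,0,0,0,0.5],
  [0,0,0.01,0,0,0,0.5],
  [0,0,0,0,0,0,0.5],
  [0,0,0,0,0,0,0.5],
])

```text
t: 39.65
ee_pos: [0.6113, -0.1583, 0.2181]
orientation: [-2.128, -2.311, -0.0]
contact_force: [-0.0, 0.6, 0.9]
finger_gap: 0.0439
grasp_force: 0.0
```

```bash
python3 - <<'E'
from h import *
near(.6145,-.162,.059,"w13.png",.04); survey()
E
```

```text
([282.1, 220.9], 714, [27, 33]) [ 0.6161 -0.1587]
turn 0 shift [-0.0006  0.0044  0.1005] at [ 0.6116 -0.1585  0.2185] yaw -1.4887 tilt 0.05 q7 0.56 t 39.7
scene [([0.619, -0.289], [0.66, -0.214]), ([0.571, -0.236], [0.615, -0.164]), ([0.524, -0.132], [0.571, -0.066]), ([0.608, -0.123], [0.649, -0.057]), ([0.427, 0.246], [0.48, 0.287]), ([0.652, 0.243], [0.691, 0.284]), ([0.758, 0.273], [0.79, 0.313])]
side [([0.693, -0.281], [0.661, -0.21]), ([0.645, -0.229], [0.615, -0.161]), ([0.681, -0.119], [0.649, -0.055]), ([0.601, -0.125], [0.573, -0.061]), ([0.758, 0.275], [0.723, 0.321]), ([0.653, 0.245], [0.622, 0.293]), ([0.428, 0.248], [0.408, 0.295])]
```

View pics/w13.png

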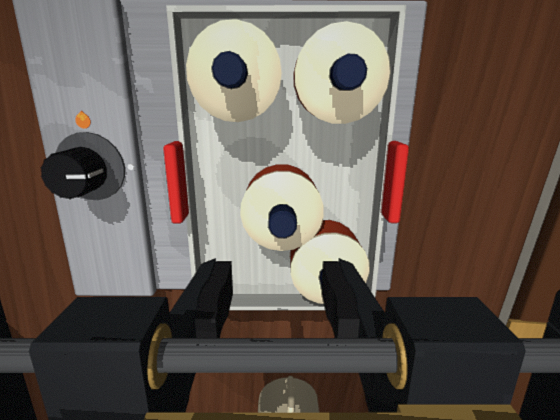

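The wrist view shows the middle pot upright at (282,221), touching the pot at (330,268). I'll grip it and move it about 26 mm back to centre.

play_rows([
  [-0.001,0.004,0.035,0,0,0,0.5],
  [0,0,0.035,0,0,0,0.5],
  [0,0,0.022,0,0,0,0.5],
  [0,0,0.0085,0,0,0,0.5],
  [0,0,0,0,0,0,0.5],
  [0,0,0,0,0,0,0.1],
  [0,0,0,0,0,0,0.1],
  [0,0,0,0,0,0,0.1],
  [0,0,0,0,0,0,0.1],
  [0,0,0,0,0,0,0.1],
  [0,0,0,0,0,0,0.1],
])

```text
t: 40.9
ee_pos: [0.6155, -0.16, 0.1179]
orientation: [2.129, 2.309, 0.001]
contact_force: [-1.6, 0.3, 5.9]
finger_gap: 0.021
grasp_force: 30.0
```

play_rows([
  [0,0,-0.01,0,0,0,0.1],
  [0,0,-0.01,0,0,0,0.1],
  [0.013,0,0,0,0,0,0.1],
  [0.013,0,0,0,0,0,0.1],
  [0,0,0,0,0,0,0.1],
  [0,0,0,0,0,0,0.1],
])

```text
t: 41.5
ee_pos: [0.613, -0.1327, 0.1368]
orientation: [-2.127, -2.311, 0.0]
contact_force: [0.7, 0.4, -3.1]
finger_gap: 0.0214
grasp_force: 30.0
```

```bash
python3 - <<'E'
from h import *
go(.6165,-.1335,.118,-1.4897); print(monitor.state()["grasp_force"])
E
```

```text
turn 0.0018 shift [-0.0011  0.0034  0.0188] at [ 0.613  -0.1327  0.1368] yaw -1.4879 tilt 0.05 q7 0.56 t 41.5
29.99933324754238
```

Release it here, then return to P3: delta from (0.616,-0.1335) to (0.428,0.2485) is tool x 0.396, y -0.156.

play_rows([
  [-0.001,0.003,0.01,0,0,0,0.1],
  [0,0,0.007,0,0,0,0.1],
  [0,0,0.002,0,0,0,0.1],
  [0,0,0,0,0,0,0.1],
  [0,0,0,0,0,0,0.35],
  [0,0,0,0,0,0,0.5],
  [0,0,0,0,0,0,0.5],
  [0,0,0,0,0,0,0.5],
  [0,0,-0.01,0,0,0,0.5],
  [0,0,-0.03,0,0,0,0.5],
  [0,0,-0.04,0,0,0,0.5],
  [0,0,-0.04,0,0,0,0.5],
])

```text
t: 42.7
ee_pos: [0.616, -0.1348, 0.2401]
orientation: [-2.13, -2.309, 0.001]
contact_force: [0.6, 0.1, 0.1]
finger_gap: 0.0441
grasp_force: 0.0
```

play_rows([
  [0.03,-0.012,0,0,0,0,0.5],
  [0.04,-0.016,0,0,0,0,0.5],
  [0.04,-0.016,0,0,0,0,0.5],
  [0.04,-0.016,0,0,0,0,0.5],
  [0.04,-0.016,0,0,0,0,0.5],
  [0.04,-0.016,0,0,0,0,0.5],
  [0.04,-0.016,0,0,0,0,0.5],
  [0.04,-0.016,0,0,0,0,0.5],
  [0.04,-0.016,0.02,0,0,0,0.5],
  [0.03,-0.011,0.03,0,0,0,0.5],
  [0.016,-0.005,0.03,0,0,0,0.5],
  [0,0,0,0,0,0,0.5],
])

```text
t: 43.9
ee_pos: [0.4257, 0.2488, 0.156]
orientation: [-2.123, -2.313, 0.008]
contact_force: [-0.5, -1.1, -0.5]
finger_gap: 0.0445
grasp_force: 0.0
```

play_rows([
  [0,0,0,0,0,0,0.5],
  [0,0,0,0,0,0,0.5],
  [0,0,0,0,0,0,0.5],
])

```text
t: 44.2
ee_pos: [0.4303, 0.2465, 0.1597]
orientation: [2.132, 2.306, 0.004]
contact_force: [0.2, -0.7, 0.6]
finger_gap: 0.0443
grasp_force: 0.0
```

```bash
python3 - <<'E'
from h import *
near(.428,.247,0,"w14.png",.05); survey()
E
```

```text
([273.3, 214.9], 709, [28, 33]) [0.4284 0.2502]
turn 0 shift [ 0.0035 -0.0015  0.1005] at [0.43   0.2467 0.1595] yaw -1.4919 tilt 0.13 q7 -0.25 t 44.2
scene [([0.618, -0.291], [0.659, -0.215]), ([0.571, -0.21], [0.616, -0.139]), ([0.525, -0.13], [0.572, -0.064]), ([0.608, -0.122], [0.649, -0.057]), ([0.427, 0.245], [0.48, 0.287]), ([0.652, 0.243], [0.691, 0.284]), ([0.758, 0.273], [0.79, 0.313])]
side [([0.681, -0.118], [0.649, -0.055]), ([0.758, 0.275], [0.723, 0.321]), ([0.652, 0.246], [0.622, 0.293]), ([0.428, 0.248], [0.408, 0.295])]
```

play_rows([
  [0.0025,-0.0015,0.035,0,0,0,0.5],
  [0,0,0.035,0,0,0,0.5],
  [0,0,0.023,0,0,0,0.5],
  [0,0,0.0075,0,0,0,0.5],
  [0,0,0,0,0,0,0.5],
  [0,0,0,0,0,0,0.1],
  [0,0,0,0,0,0,0.1],
  [0,0,0,0,0,0,0.1],
  [0,0,0,0,0,0,0.1],
  [0,0,0,0,0,0,0.1],
  [0,0,0,0,0,0,0.1],
])

```text
t: 45.45
ee_pos: [0.4277, 0.2501, 0.0582]
orientation: [2.129, 2.309, 0.002]
contact_force: [-0.2, -0.6, 6.3]
finger_gap: 0.0212
grasp_force: 30.0
```

play_rows([
  [0,0,-0.01,0,0,0,0.1],
  [0,0,-0.03,0,0,0,0.1],
  [0,0,-0.04,0,0,0,0.1],
  [0,0,-0.04,0,0,0,0.1],
  [0,0,-0.04,0,0,0,0.1],
  [0,0,-0.03,0,0,0,0.1],
  [0,0,-0.01,0,0,0,0.1],
  [0,0,0,0,0,0,0.1],
])

```text
t: 46.25
ee_pos: [0.427, 0.25, 0.2583]
orientation: [-2.129, -2.31, -0.002]
contact_force: [0.3, 1.1, -2.9]
finger_gap: 0.0214
grasp_force: 30.0
```

```bash
python3 - <<'E'
from h import *
go(.5849,-.2143,.118,-1.4897); print(monitor.state()["grasp_force"])
E
```

```text
turn 0.0003 shift [-0.4757  0.1197  0.1398] at [0.427  0.25   0.2583] yaw -1.4894 tilt 0.09 q7 -0.35 t 46.2
29.999620132148266
```

play_rows([
  [-0.025,0.006,0,0,0,0,0.1],
  [-0.04,0.01,0,0,0,0,0.1],
  [-0.045,0.011,0,0,0,0,0.1],
  [-0.045,0.011,0,0,0,0,0.1],
  [-0.045,0.011,0,0,0,0,0.1],
  [-0.045,0.011,0,0,0,0,0.1],
  [-0.045,0.011,0,0,0,0,0.1],
  [-0.045,0.011,0,0,0,0,0.1],
  [-0.045,0.012,0,0,0,0,0.1],
  [-0.04,0.011,0,0,0,0,0.1],
  [-0.035,0.009,0,0,0,0,0.1],
  [-0.02,0.005,0,0,0,0,0.1],
])

```text
t: 47.45
ee_pos: [0.5827, -0.2174, 0.2547]
orientation: [-2.132, -2.304, 0.006]
contact_force: [1.2, -0.3, -2.8]
finger_gap: 0.0212
grasp_force: 30.0
```

play_rows([
  [0,0,0.02,0,0,0,0.1],
  [0,0,0.03,0,0,0,0.1],
  [0,0,0.02,0,0,0,0.1],
  [0,0,0,0,0,0,0.1],
  [0,0,0,0,0,0,0.1],
])

```text
t: 47.95
ee_pos: [0.5831, -0.2139, 0.1863]
orientation: [-2.128, -2.307, 0.003]
contact_force: [-0.4, -1.0, -2.2]
finger_gap: 0.0214
grasp_force: 30.0
```

```bash
python3 - <<'E'
from h import *
go(.5849,-.2143,.1173,-1.4897); print(monitor.state()["grasp_force"]); survey()
E
```

```text
turn -0.0004 shift [-0.0006  0.002   0.069 ] at [ 0.5831 -0.2139  0.1863] yaw -1.4901 tilt 0.18 q7 0.71 t 48.0
29.999560173600912
scene [([0.467, -0.4], [0.518, -0.317]), ([0.619, -0.289], [0.66, -0.214]), ([0.571, -0.211], [0.616, -0.14]), ([0.524, -0.132], [0.571, -0.067]), ([0.608, -0.122], [0.649, -0.057]), ([0.652, 0.243], [0.691, 0.284]), ([0.758, 0.273], [0.79, 0.313])]
side [([0.654, -0.383], [0.623, -0.307]), ([0.693, -0.281], [0.661, -0.21]), ([0.646, -0.202], [0.615, -0.135]), ([0.681, -0.118], [0.649, -0.055]), ([0.601, -0.125], [0.573, -0.061]), ([0.758, 0.275], [0.723, 0.321]), ([0.652, 0.246], [0.622, 0.293])]
```

play_rows([
  [0,0.001,0.03,0,0,0,0.1],
  [0,0,0.022,0,0,0,0.1],
  [0,0,0.01,0,0,0,0.1],
  [0,0,0.005,0,0,0,0.1],
  [0,0,0.002,0,0,0,0.1],
  [0,0,0,0,0,0,0.1],
  [0,0,0,0,0,0,0.35],
  [0,0,0,0,0,0,0.5],
  [0,0,0,0,0,0,0.5],
  [0,0,0,0,0,0,0.5],
  [0,0,-0.01,0,0,0,0.5],
  [0,0,-0.02,0,0,0,0.5],
])

```text
t: 49.25
ee_pos: [0.5842, -0.2136, 0.1484]
orientation: [-2.128, -2.308, 0.002]
contact_force: [0.1, -0.1, 0.2]
finger_gap: 0.0441
grasp_force: 0.0
```

play_rows([
  [0,0,-0.03,0,0,0,0.8],
  [0,0,-0.04,0,0,0,0.8],
  [0.02,-0.03,-0.03,0,0,0,0.8],
  [0.02,-0.03,-0.01,0,0,0,0.8],
  [0.01,-0.03,0,0,0,0,0.8],
  [0,-0.03,0,0,0,0,0.8],
  [0,0,0,0,0,0,0.8],
  [0,0,0,0,0,0,0.8],
  [0,0,0,0,0,0,0.8],
  [0,0,0,0,0,0,0.8],
])

```text
t: 50.25
ee_pos: [0.4624, -0.1739, 0.2588]
orientation: [2.129, 2.31, -0.0]
contact_force: [-0.2, -0.8, -0.7]
finger_gap: 0.0704
grasp_force: 0.0
```

```bash
python3 - <<'E'
from h import *
c,im=shot("wrist","w15.png"); survey(); go(.4285,-.1485,.10,.081-np.pi/4); go(.4285,-.1485,.10,.081+np.pi/4)
E
```

```text
scene [([0.539, -0.297], [0.585, -0.22]), ([0.619, -0.289], [0.66, -0.214]), ([0.571, -0.21], [0.616, -0.139]), ([0.524, -0.132], [0.571, -0.067]), ([0.607, -0.123], [0.649, -0.058]), ([0.652, 0.243], [0.691, 0.284]), ([0.758, 0.274], [0.79, 0.313])]
side [([0.693, -0.281], [0.661, -0.21]), ([0.616, -0.289], [0.587, -0.218]), ([0.646, -0.203], [0.616, -0.136]), ([0.681, -0.119], [0.649, -0.055]), ([0.601, -0.126], [0.573, -0.062]), ([0.759, 0.276], [0.723, 0.322]), ([0.652, 0.246], [0.622, 0.293])]
turn -0.7852 shift [ 0.0419 -0.0021  0.1586] at [ 0.4619 -0.174   0.2586] yaw -1.4896 tilt 0.03 q7 0.6 t 50.4
turn 0.7856 shift [-0.0021 -0.0419  0.1586] at [ 0.4619 -0.174   0.2586] yaw -1.4896 tilt 0.03 q7 0.6 t 50.4
```

View pics/w15.png

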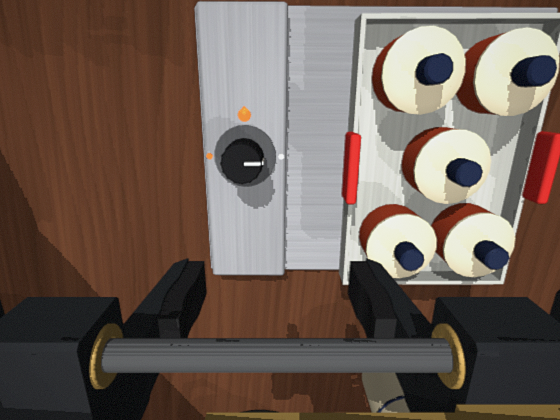

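All five pots stand evenly in the tray and it is centred. The gas knob is at (240,163), its pointer at the off mark and the orange flame at (244,114). I'll pre-rotate the wrist so the quarter turn stays within the joint range.

play_rows([
  [0,0,0,0,0,0.1,0.8],
  [0,0,0,0,0,0.14,0.8],
  [0,0,0,0,0,0.14,0.8],
  [0,0,0,0,0,0.14,0.8],
  [0,0,0,0,0,0.14,0.8],
  [0,0,0,0,0,0.14,0.8],
  [0,0,0,0,0,0.14,0.8],
  [0,0,0,0,0,0.14,0.8],
  [0,0,0,0,0,0.14,0.8],
  [0,0,0,0,0,0.14,0.8],
  [0,0,0,0,0,0.14,0.8],
  [0,0,0,0,0,0.14,0.8],
])

```text
t: 51.6
ee_pos: [0.4617, -0.1738, 0.2587]
orientation: [3.141, 0.01, -0.0]
contact_force: [-0.7, -0.4, -0.4]
finger_gap: 0.0707
grasp_force: 0.0
```

play_rows([
  [0,0,0,0,0,0.14,0.8],
  [0,0,0,0,0,0.14,0.8],
  [0,0,0,0,0,0.14,0.8],
  [0,0,0,0,0,0.14,0.8],
  [0,0,0,0,0,0.14,0.8],
  [0,0,0,0,0,0.016,0.8],
  [0,0,0,0,0,0,0.8],
  [0,0,0,0,0,0,0.8],
  [0,0,0,0,0,0,0.8],
])

```text
t: 52.5
ee_pos: [0.4615, -0.1738, 0.2587]
orientation: [-2.95, 1.081, -0.0]
contact_force: [1.0, -0.2, 0.2]
finger_gap: 0.0707
grasp_force: 0.0
```

```bash
python3 - <<'E'
from h import *
im=cv2.imread("pics/w15.png")[:,:,::-1].copy()
# camera pose at w15
m=camera_model("wrist");K=np.array([[m["fx"],0,m["cx"]],[0,m["fy"],m["cy"]],[0,0,1.]])
y=-1.4896;T=np.eye(4);T[:3,:3]=np.array([[-np.cos(y),-np.sin(y),0],[-np.sin(y),np.cos(y),0],[0,0,-1]]);T[:3,3]=[.4619,-.174,.2586];T=T@np.array(m["mount"]);c=(K,T[:3,:3],T[:3,3])
g=cv2.cvtColor(im,cv2.COLOR_RGB2GRAY); k=((g<45)*255).astype(np.uint8); k[:110]=0;k[200:]=0;k[:,:190]=0;k[:,300:]=0
n,_,st,ce=cv2.connectedComponentsWithStats(k);i=1+np.argmax(st[1:,4]);print(st[i],ce[i],px2w(c,*ce[i],.06).round(4))
print("big flame",px2w(c,244,115,.026),"dots",px2w(c,209.5,156,.026),px2w(c,281,157,.026))
b=np.array([.6165,-.134]);print(b-.19*np.array([np.cos(.081),np.sin(.081)]))
go(.428,-.149,.10); 
E
```

```text
[ 221  138   43   46 1387] [241.39221341 160.40879596] [ 0.4218 -0.1549  0.06  ]
big flame [ 0.41906657 -0.11249253  0.026     ] dots [ 0.38329267 -0.15914432  0.026     ] [ 0.4620952 -0.1537806  0.026    ]
[ 0.42712295 -0.14937318]
turn 0 shift [-0.0416  0.0027  0.1587] at [ 0.4615 -0.1738  0.2587] yaw 2.4392 tilt 0.0 q7 -1.44 t 52.5
```

play_rows([
  [-0.02,0,0,0,0,0,0.8],
  [-0.02,0.002,0.03,0,0,0,0.8],
  [0,0,0.04,0,0,0,0.8],
  [0,0,0.04,0,0,0,0.8],
  [0,0,0,0,0,0,0.8],
  [0,0,0,0,0,0,0.8],
  [0,0,0,0,0,0,0.8],
  [0,0,0,0,0,0,0.8],
], newtons=40)

```text
t: 53.3
ee_pos: [0.4309, -0.15, 0.1503]
orientation: [-2.949, 1.083, -0.005]
contact_force: [0.4, -0.4, 0.1]
finger_gap: 0.0705
grasp_force: 0.0
```

```bash
python3 - <<'E'
from h import *
c,im=shot("wrist","w16.png")
for p in [(.422,-.155,.072),(.427,-.149,.072)]: print(w2px(c,p))
g=cv2.cvtColor(im,cv2.COLOR_RGB2GRAY); k=((g<45)*255).astype(np.uint8)
n,_,st,ce=cv2.connectedComponentsWithStats(k)
for i in range(1,n):
    if st[i,4]>400: print(st[i],ce[i],px2w(c,*ce[i],.06).round(4),px2w(c,*ce[i],.072).round(4))
go(.425,-.152,.058)
E
```

```text
[294.73105852 228.44095336]
[283.44280157 228.52222965]
[  62    0   49   66 1857] [91.31556274 30.39903069] [ 0.5981 -0.1399  0.06  ] [ 0.5926 -0.1431  0.072 ]
[ 369    0  170   70 3415] [450.62020498  18.17745242] [ 0.4624 -0.31    0.06  ] [ 0.4641 -0.3042  0.072 ]
[133  75  73  88 597] [174.88107203 116.34673367] [ 0.5298 -0.1425  0.06  ] [ 0.528  -0.1455  0.072 ]
[   0  101   86  103 2903] [ 57.30313469 144.08577334] [ 0.5685 -0.069   0.06  ] [ 0.5646 -0.0759  0.072 ]
[540 184  20  66 597] [552.31658291 217.28140704] [ 0.3047 -0.2997  0.06  ] [ 0.3147 -0.2944  0.072 ]
[ 257  186   59   68 2864] [286.89490223 220.03072626] [ 0.4267 -0.1523  0.06  ] [ 0.4303 -0.1548  0.072 ]
[    0   258   560   162 36777] [282.62723985 342.92057536] [ 0.3459 -0.0805  0.06  ] [ 0.3537 -0.0868  0.072 ]
turn 0 shift [-0.0031  0.0055  0.092 ] at [ 0.4307 -0.1498  0.15  ] yaw 2.4378 tilt 0.15 q7 -1.35 t 53.4
```

View pics/w16.png

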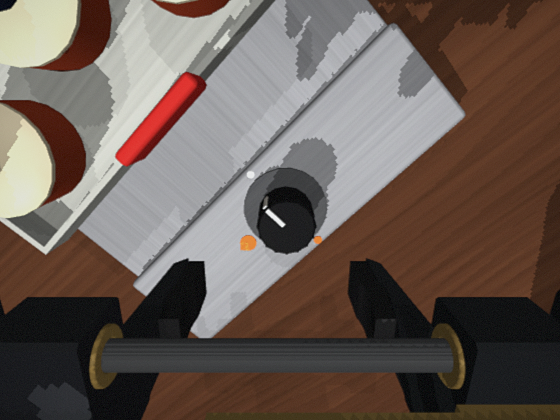

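The knob is at (287,220) with its pointer to the white dot, centred at about (0.4265, -0.1515). I'll descend and grip it.

play_rows([
  [-0.002,0.004,0.03,0,0,0,0.8],
  [0,0,0.03,0,0,0,0.8],
  [0,0,0.024,0,0,0,0.8],
  [0,0,0.008,0,0,0,0.8],
  [0,0,0,0,0,0,0.8],
  [0,0,0,0,0,0,0.3],
  [0,0,0,0,0,0,0.3],
  [0,0,0,0,0,0,0.3],
  [0,0,0,0,0,0,0.3],
  [0,0,0,0,0,0,0.3],
  [0,0,0,0,0,0,0.3],
  [0,0,0,0,0,0,0.3],
], newtons=40)

```text
t: 54.55
ee_pos: [0.4248, -0.1529, 0.0572]
orientation: [2.946, -1.085, 0.001]
contact_force: [-3.3, -4.5, 3.7]
finger_gap: 0.0412
grasp_force: 40.0
```

```bash
python3 - <<'E'
from h import *
go(.4265,-.1515,.058);print(monitor.state()["contact_force"],monitor.state()["finger_gap"],monitor.state()["grasp_force"])
E
```

```text
turn 0 shift [ 0.0004 -0.0022 -0.0008] at [ 0.4248 -0.1529  0.0572] yaw 2.4359 tilt 0.14 q7 -1.18 t 54.5
[-3.29486112 -4.51306106  3.66443392] 0.04115702962682119 39.98657511547208
```

play_rows([
  [0,0,0.0025,0,0,0,0.3],
  [0,0,0.0025,0,0,0,0.3],
  [0,0,0.002,0,0,0,0.3],
  [0,0,0,0,0,0,0.3],
  [0,0,0,0,0,0,0.3],
], newtons=40)

```text
t: 55.05
ee_pos: [0.4248, -0.153, 0.0505]
orientation: [2.946, -1.085, 0.001]
contact_force: [-3.9, -2.7, 7.8]
finger_gap: 0.0412
grasp_force: 40.0
```

play_rows([
  [0,0,0,0,0,-0.1,0.3],
  [0,0,0,0,0,-0.14,0.3],
  [0,0,0,0,0,-0.14,0.3],
  [0,0,0,0,0,-0.14,0.3],
  [0,0,0,0,0,-0.14,0.3],
  [0,0,0,0,0,-0.14,0.3],
  [0,0,0,0,0,-0.14,0.3],
  [0,0,0,0,0,-0.14,0.3],
  [0,0,0,0,0,-0.14,0.3],
  [0,0,0,0,0,-0.14,0.3],
  [0,0,0,0,0,-0.14,0.3],
  [0,0,0,0,0,-0.07,0.3],
])

```text
t: 56.25
ee_pos: [0.4249, -0.1546, 0.0505]
orientation: [2.847, 1.318, -0.001]
contact_force: [-4.6, -8.8, 6.5]
finger_gap: 0.0409
grasp_force: 40.0
```

play_rows([
  [0,0,0,0,0,0,0.3],
  [0,0,0,0,0,0,0.3],
  [0,0,0,0,0,0,0.3],
])

```text
t: 56.55
ee_pos: [0.4249, -0.1546, 0.0505]
orientation: [2.85, 1.312, -0.002]
contact_force: [-4.6, -8.0, 6.7]
finger_gap: 0.0408
grasp_force: 40.0
```

```bash
python3 - <<'E'
from h import *
print(pose()[2:],monitor.state()["contact_force"],monitor.state()["moment"])
shot("scene","s17.png"); shot("side","d17.png")
a=cv2.imread("pics/s17.png")[120:260,200:380]; b=cv2.imread("pics/d17.png")[160:265,250:385]
cv2.imwrite("pics/c17.png",np.hstack([cv2.resize(a,(400,311),interpolation=2),cv2.resize(b,(400,311),interpolation=2)]))
E
```

```text
(array([ 0.42488401, -0.15458687,  0.05049965]), np.float64(-2.279062137850644)) [-4.62062503 -7.95711217  6.65883946] [-1.76707775  1.0683639   0.04734078]
```

View pics/c17.png

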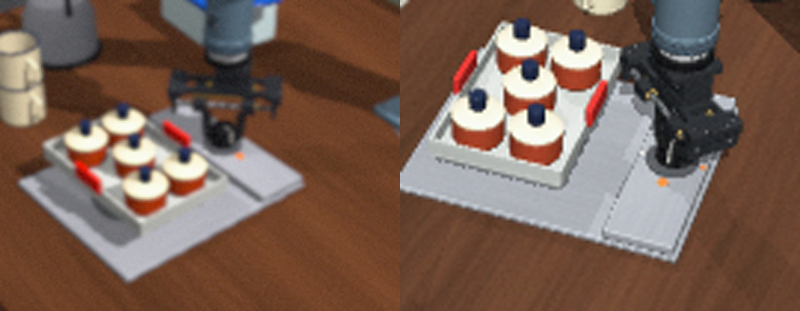

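The tray is unaffected and the wrist has turned 1.57 rad. I'll hold the knob in for over 3 s, let it spring out, release it and back off.

play_rows([
  [0,0,0,0,0,0,0.3],
  [0,0,0,0,0,0,0.3],
  [0,0,0,0,0,0,0.3],
  [0,0,0,0,0,0,0.3],
  [0,0,0,0,0,0,0.3],
  [0,0,0,0,0,0,0.3],
  [0,0,0,0,0,0,0.3],
  [0,0,0,0,0,0,0.3],
  [0,0,0,0,0,0,0.3],
  [0,0,0,0,0,0,0.3],
  [0,0,0,0,0,0,0.3],
  [0,0,0,0,0,0,0.3],
])

```text
t: 57.85
ee_pos: [0.4249, -0.1546, 0.0505]
orientation: [2.85, 1.312, -0.002]
contact_force: [-4.2, -9.3, 6.9]
finger_gap: 0.0409
grasp_force: 40.0
```

play_rows([
  [0,0,0,0,0,0,0.3],
  [0,0,0,0,0,0,0.3],
  [0,0,0,0,0,0,0.3],
  [0,0,0,0,0,0,0.3],
  [0,0,0,0,0,0,0.3],
  [0,0,0,0,0,0,0.3],
  [0,0,0,0,0,0,0.3],
  [0,0,0,0,0,0,0.3],
  [0,0,0,0,0,0,0.3],
  [0,0,0,0,0,0,0.3],
  [0,0,0,0,0,0,0.3],
  [0,0,0,0,0,0,0.3],
])

```text
t: 59.05
ee_pos: [0.4249, -0.1546, 0.0505]
orientation: [2.85, 1.312, -0.002]
contact_force: [-4.9, -8.2, 6.9]
finger_gap: 0.0413
grasp_force: 40.0
```

play_rows([
  [0,0,0,0,0,0,0.3],
  [0,0,0,0,0,0,0.3],
  [0,0,0,0,0,0,0.3],
  [0,0,0,0,0,0,0.3],
  [0,0,0,0,0,0,0.3],
  [0,0,0,0,0,0,0.3],
  [0,0,0,0,0,0,0.3],
  [0,0,0,0,0,0,0.3],
  [0,0,0,0,0,0,0.3],
  [0,0,0,0,0,0,0.3],
  [0,0,0,0,0,0,0.3],
  [0,0,0,0,0,0,0.3],
])

```text
t: 60.25
ee_pos: [0.4249, -0.1545, 0.0505]
orientation: [2.85, 1.312, -0.002]
contact_force: [-4.0, -8.1, 6.9]
finger_gap: 0.0408
grasp_force: 40.0
```

play_rows([
  [0,0,-0.003,0,0,0,0.3],
  [0,0,-0.004,0,0,0,0.3],
  [0,0,0,0,0,0,0.3],
  [0,0,0,0,0,0,0.5],
  [0,0,0,0,0,0,0.8],
  [0,0,0,0,0,0,0.8],
  [0,0,0,0,0,0,0.8],
  [0,0,0,0,0,0,0.8],
  [0,0,-0.02,0,0,0,0.8],
  [0,0,-0.04,0,0,0,0.8],
  [0,0,-0.04,0,0,0,0.8],
  [0,0,-0.04,0,0,0,0.8],
])

```text
t: 61.45
ee_pos: [0.4251, -0.1511, 0.198]
orientation: [-2.852, -1.318, 0.001]
contact_force: [1.5, 0.5, -0.3]
finger_gap: 0.0703
grasp_force: 0.0
```

play_rows([
  [0,0,0,0,0,0,0.8],
  [0,0,0,0,0,0,0.8],
  [0,0,0,0,0,0,0.8],
])

```text
t: 61.75
ee_pos: [0.4248, -0.1508, 0.1958]
orientation: [-2.851, -1.318, 0.002]
contact_force: [1.0, 0.2, -0.6]
finger_gap: 0.0706
grasp_force: 0.0
```

```bash
python3 - <<'E'
from h import *
shot("wrist","w18.png"); survey(); print(pose()[2:])
E
```

```text
scene [([0.538, -0.299], [0.584, -0.223]), ([0.617, -0.292], [0.658, -0.216]), ([0.571, -0.21], [0.616, -0.139]), ([0.524, -0.132], [0.571, -0.066]), ([0.607, -0.123], [0.649, -0.058]), ([0.652, 0.243], [0.691, 0.284]), ([0.758, 0.274], [0.79, 0.313])]
side [([0.693, -0.281], [0.661, -0.21]), ([0.616, -0.289], [0.587, -0.218]), ([0.646, -0.202], [0.615, -0.135]), ([0.681, -0.119], [0.649, -0.055]), ([0.601, -0.125], [0.573, -0.061]), ([0.758, 0.275], [0.723, 0.321]), ([0.652, 0.246], [0.622, 0.293])]
(array([ 0.42471469, -0.15109631,  0.19566207]), np.float64(-2.2758962550382003))
```

View pics/w18.png

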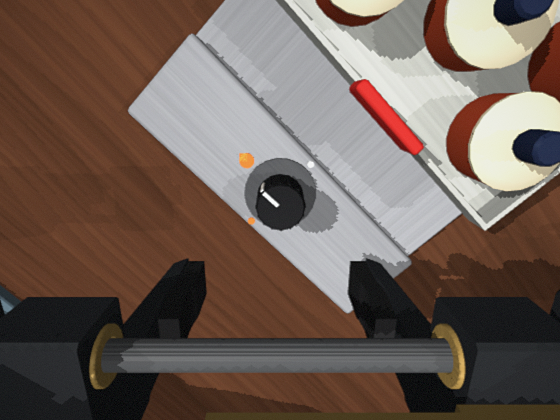

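The pointer line, (279,206) to (262,188), is parallel to the panel and points to the large orange mark. The knob is out, all pots are in place and the gripper is clear, so I'm handing in.

```bash
python3 -c "
from rig import ticket
print(ticket.close_job())"
```

```text
the job is handed in; nothing more can be done
None
```

I handed the job in, with no verdict returned: the tray is centred on the hob with all five pots standing in it, and the gas knob is sprung out on the large flame mark after being held in for over three seconds.

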